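# Lay the high-chair tray with the insert from the middle of the plate stack

### The job

The spare tray insert has been put away in the middle of the stack of melamine plates. Lift off whatever plates are on top of it, slide the insert under the lips of the white high-chair tray until it is fully home, and restack all those plates neatly, squared up and centred, on the bottom plate. Stand every snack pot that is on the trolley upright on the floor of the insert, clear of its ridges, and leave the bottle, pill organiser and puree jar where they are.

Things in the scene. Friction and masses are not known exactly. Their poses are not given: they have to be found in the camera images.
- base_plate_c (a point): Bottom plate of the stack, stays on the trolley: square cream melamine plate 190 x 190 x 28 mm, 0.2 kg, 5 mm floor, 8 mm thick rim. One straight divider ridge, 10 mm thick and as high as the rim, runs along its own x through the middle, with 82 mm of clear floor each side: it can be lifted by it from above. Point: its centre, 14 mm above its underside; z up.
- plate_a_c (a point): Plate lying on the insert: square cream melamine plate 190 x 190 x 28 mm, 0.2 kg, 5 mm floor, 8 mm thick rim. One straight divider ridge, 10 mm thick and as high as the rim, runs along its own x through the middle, with 82 mm of clear floor each side: it can be lifted by it from above. Point: its centre, 14 mm above its underside; z up.
- plate_b_c (a point): Second plate, on the one above (absent in some starts): square cream melamine plate 190 x 190 x 28 mm, 0.2 kg, 5 mm floor, 8 mm thick rim. One straight divider ridge, 10 mm thick and as high as the rim, runs along its own x through the middle, with 82 mm of clear floor each side: it can be lifted by it from above. Point: its centre, 14 mm above its underside; z up.
- insert_c (a point): Tray insert, middle of the stack: pale grey rigid plastic, 260 (own x) x 210 (own y) x 28 mm, 0.28 kg, same either way round; 5 mm floor, 6 mm rim. A ridge 10 mm thick, 156 mm long, as high as the rim, runs along own x through the middle: lift by it from above. Two 10 mm cross bars along y at x = +-83 mm. Point: its centre, 14 mm above its underside; z up.
- insert_well0 (a point): Centre of one of the insert's two large wells, on its floor (5 mm above the insert's underside), at own y = +52 mm; the well is 156 mm (insert's x) by 94 mm (y), between the middle ridge, the rim and the cross bars. Outside the cross bars is a 38 mm wide cutlery strip at each end.
- insert_well1 (a point): The same for the other large well, at own y = -52 mm.
- tray: High chair's white tray, off the chair, fixed on the trolley. Origin: on the trolley top below the centre of the insert's place; own x = direction the insert slides in. Deck 14 mm thick, 250 mm wide, x = -170 to +140 mm. Side walls from x = -10 mm on, inner faces at y = +-107.5 mm (2.5 mm play each side), stop wall face at x = +130 mm.
- tray_home (a point): Centre of the insert (half-way up, 28 mm above the trolley top) when fully home, its front edge against the stop; axes as the tray's. Lips on the side walls reach in over the insert to y = +-97.5 mm; their underside is 33 mm, their top 39 mm above the deck; open from above between them.
- tray_mouth (a point): Middle of the channel's mouth, on the deck (14 mm above the trolley top), at tray x = -10 mm. Low guides, 24 mm high, flare outwards in front of it to x = -50 mm. The insert can be laid on the deck with its front edge short of this point (its centre some 150 mm before home) and slid along +x.
- pot_a_c (a point): Lidded snack pot, one of up to three alike (some may be absent): sage green cylinder with a cream lid, 60 mm across, 70 mm high, 0.12 kg, standing on the trolley top. Point at its centre, half-way up; z up.
- pot_b_c (a point): Lidded snack pot, another of up to three alike (some may be absent): sage green cylinder with a cream lid, 60 mm across, 70 mm high, 0.12 kg, standing on the trolley top. Point at its centre, half-way up; z up.
- pot_c_c (a point): Lidded snack pot, a third of up to three alike (some may be absent): sage green cylinder with a cream lid, 60 mm across, 70 mm high, 0.12 kg, standing on the trolley top. Point at its centre, half-way up; z up.
- sippy_bottle: Bystander: glass sippy bottle with a spout and two handles, 60 mm across (110 mm over the handles), 152 mm high; origin at the centre of its underside.
- pill_organiser: Bystander: white pill organiser with seven hinged flap lids, 40 x 168 (own y) x 24 mm; origin at the centre of its underside.
- puree_jar: Bystander: puree jar with a metal cap, 62 mm across, 100 mm high; origin at the centre of its underside.
Mind the look-alikes: they are no part of the job. Leave any blue or pink look-alike of the part that bears pot_a_c alone.

How it is judged:
By the outcome, as a careful person would: the job done as asked, in the order asked, and still so for the second after the job is handed in, with the robot touching nothing.
Of plate_b, pot_a, pot_b, pot_c only 2 to 4 are there at a start; the rules pass over those that are not, and their reading is None.
At some moment in a run one of plate_a, plate_b, pot_a, pot_b, pot_c may be knocked a few centimetres aside while the robot is not near it.
It also fails if it takes over 210 s, if anything falls off the work surface, if the arm or the gripper's body presses on something with over 40 N, if the wrist force passes 120 N, or if a joint passes its speed limit or range.

### The arm

A 6-joint arm with a two-finger parallel gripper is mounted at the origin on the work surface. World frame = base frame: x ahead of the robot, y to its left, z up, the work surface at z = 0. Lengths are in m, angles in rad, forces in N, time in s.
With the tool pointing down it reaches from about 0.275 to 1 m from the base axis. Payload 8.4 kg.
Tool frame: the origin (TCP) lies on the centre line of the jaws, within the pads' length; the fingertips stand 17 mm ahead of it and the grasp point (between the pads) lies 2 mm behind it (bot.tcp_to_tips is the y of the fingertips in the tool frame, in m); y points along the fingers, z is the direction in which the jaws open and shut, and the axes are right-handed (so a half turn about y gives the same grasp; the last joint's range is limited). The gripper opens to 85 mm and grips with 20 to 120 N. Pads are 22 mm wide; open, the fingers measure 114 mm over their backs; the gripper's body (76 mm by 85 mm) begins 54 mm behind the grasp point. The pads swing forward as they close: fully open they stand 13 mm farther back than shut.
Start: joints at [1.33, 0.353, 1.633, -0, 1.155, -0.002], TCP at [0.148, 0.607, 0.248] pointing down, gripper open.
Joint ranges: [-2.63, 2.63], [-0.92, 2.1], [0.06, 2.66], [-1.3, 4.44], [0, 2.69], [-3.02, 3.02]. Speed limits (rad/s): [2.22, 2.22, 2.79, 3.14, 3.14, 3.14].

### API

Orientations are given as a unit quaternion [x, y, z, w].
In Python, from workcell import bot, hand, kinematics, get_obs, vision, hand_in gives the robot as it stands. The module is installed in compiled form; this text tells all that it offers. Calls block until the motion is done:
- bot.reach(position, orientation): joint-space move of the TCP to a pose.
- bot.servo_line(position, ori=None, velocity=0.15): straight line of the TCP; ori=None keeps the orientation; velocity is the mean speed in m/s.
- bot.goto_joints(angles): joint-space move.
- hand.move_gripper(opening, strength=None): finger opening in m; strength is the grip in N (None keeps the last); returns when the fingers have stopped.
- bot.dwell(seconds).
- kinematics.solve_ik(position, orientation): joint angles nearest the present ones, or None.
- get_obs(): the state.
- vision.read_camera(name): name is "side" or "top" or "wrist"; returns a dict with "frame" (384x512x3 uint8, red, green, blue), "intrinsics" (3x3 intrinsics, pixels), "dist" ([k1, k2, p1, p2, k3] as OpenCV has them; the pictures are not rectified), "view" (4x4, takes a point from world to camera coordinates). Camera axes: x right, y down, z forward; pixel columns grow to the right and rows downward; lengths in m; the calibration is good to about 2 mm. A picture is of the moment at which its call begins. There is no depth.
A pose or a line that the arm cannot do raises bot.IKError and nothing moves.
- hand_in(): hands the job in, once; it reports no verdict.
The state is a dict: "time_s": time; "joint_pos": joint angles; "joint_vel": joint speeds; "joint_efforts": joint torques, N m; "position": TCP position; "orientation": TCP orientation; "wrist_force": force on the tool from outside, world axes, zero at the start; "ft_torque": the same for the moment, N m; "gripper_width": finger opening in m.
Only numpy, scipy, OpenCV 4.12 (cv2) and the standard library are available. Lean on these libraries where they do the work, as an engineer would, in place of code of your own. Each camera call takes 0.05 s, during which the arm holds its last target.

## Working session

There is one attempt and no reset: what is moved stays moved. The work goes in short steps, each a Python script; the robot and the scene stay as the last script left them, time stands still between calls to the robot, and variables do not carry over. Pictures are saved under pics/ and viewed, and the job is handed in when it is done.

```bash
mkdir -p pics; ls
python3 - <<'E'
from workcell import bot, hand, kinematics, get_obs, vision
import cv2
o=get_obs(); print(o['time_s'],o['position'],o['orientation'],o['gripper_width'],bot.tcp_to_tips)
for n in ['side','top','wrist']:
    c=vision.read_camera(n); cv2.imwrite(f'pics/{n}0.png',c['frame'][:,:,::-1]); print(n,c['intrinsics'],c['dist'],c['view'])
E
```

```text
pics
0.0 [0.14773023 0.6068033  0.24755541] [ 0.7025713  -0.08428897  0.08417151 -0.70157259] 0.08539120854293387 0.017
side [[460.17419278   0.         253.506487  ]
 [  0.         460.17419278 192.3774263 ]
 [  0.           0.           1.        ]] [0.04621859 0.         0.         0.         0.        ] [[ 0.90092218 -0.43396545  0.00363507 -0.53618705]
 [-0.29576022 -0.62009164 -0.72664451  0.2409161 ]
 [ 0.31759269  0.65357505 -0.68700403  1.21842498]
 [ 0.          0.          0.          1.        ]]
top [[371.77566613   0.         250.77812558]
 [  0.         371.77566613 193.80677755]
 [  0.           0.           1.        ]] [-0.05702097  0.          0.          0.          0.        ] [[ 0.01694928 -0.99946324  0.02803486 -0.03663388]
 [-0.98967531 -0.02076122 -0.14181594  0.6189925 ]
 [ 0.14232186 -0.02534173 -0.98949598  0.98263199]
 [ 0.          0.          0.          1.        ]]
wrist [[290.55248982   0.         260.98393897]
 [  0.         290.55248982 191.09513413]
 [  0.           0.           1.        ]] [0.01899503 0.         0.         0.         0.        ] [[ 0.23720204  0.97145973 -0.00108876 -0.6240707 ]
 [ 0.92651305 -0.22589013  0.30091066 -0.03940382]
 [ 0.29207665 -0.07238537 -0.95365171  0.37905708]
 [ 0.          0.          0.          1.        ]]
```

View pics/side0.png

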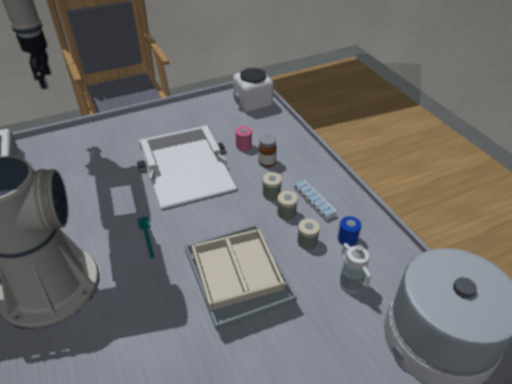

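View pics/top0.png

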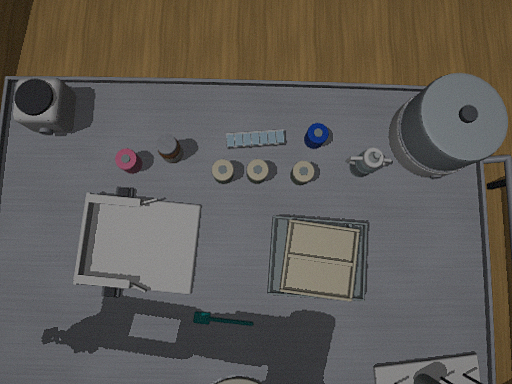

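View pics/wrist0.png

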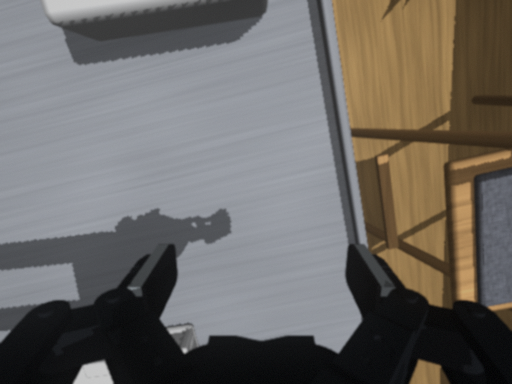

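```bash
cat > h.py <<'E'
import numpy as np, cv2
from workcell import bot, hand, kinematics, get_obs, vision
from scipy.spatial.transform import Rotation as R
def cam(n,save=None):
    c=vision.read_camera(n)
    if save: cv2.imwrite(f'pics/{save}.png',c['frame'][:,:,::-1])
    return c
def px2w(c,uv,z):
    uv=np.asarray(uv,float).reshape(-1,1,2)
    n=cv2.undistortPoints(uv,c['intrinsics'],np.array(c['dist']))[:,0]
    V=np.array(c['view']);Rm=V[:3,:3];t=V[:3,3]
    o=-Rm.T@t; d=np.c_[n,np.ones(len(n))]@Rm
    s=(z-o[2])/d[:,2]
    return o+s[:,None]*d
def w2px(c,p):
    V=np.array(c['view']); p=np.asarray(p,float).reshape(-1,3)
    return cv2.projectPoints(p,cv2.Rodrigues(V[:3,:3])[0],V[:3,3],c['intrinsics'],np.array(c['dist']))[0][:,0]
def crop(c,name,u0,v0,u1,v1,s,marks=None):
    im=c['frame'][v0:v1,u0:u1,::-1]
    im=cv2.resize(im,None,fx=s,fy=s,interpolation=cv2.INTER_CUBIC)
    if marks is not None:
        for m in marks: 
            cv2.circle(im,(int((m[0]-u0+.5)*s),int((m[1]-v0+.5)*s)),3,(0,0,255),-1)
    cv2.imwrite(f'pics/{name}.png',im)
# yaw = direction (world) of the jaw axis (tool z); tool y = down
def ori(yaw):
    z=np.array([np.cos(yaw),np.sin(yaw),0]);y=np.array([0,0,-1.]);x=np.cross(y,z)
    return R.from_matrix(np.c_[x,y,z]).as_quat()
E
python3 - <<'E'
from h import *
o=get_obs(); print(R.from_quat(o['orientation']).as_matrix())
c=cam('top'); crop(c,'t1_stack',260,205,380,310,6)
crop(c,'t1_tray',65,180,215,305,5)
crop(c,'t1_pots',100,110,400,200,2.6)
c=cam('side'); crop(c,'s1_stack',180,220,300,325,6)
crop(c,'s1_tray',125,115,250,215,6)
E
```

```text
[[ 9.71636004e-01 -2.23939248e-04  2.36481341e-01]
 [-2.36481444e-01 -1.08258657e-03  9.71635402e-01]
 [ 3.84242217e-05 -9.99999389e-01 -1.10483756e-03]]
```

View pics/t1_stack.png

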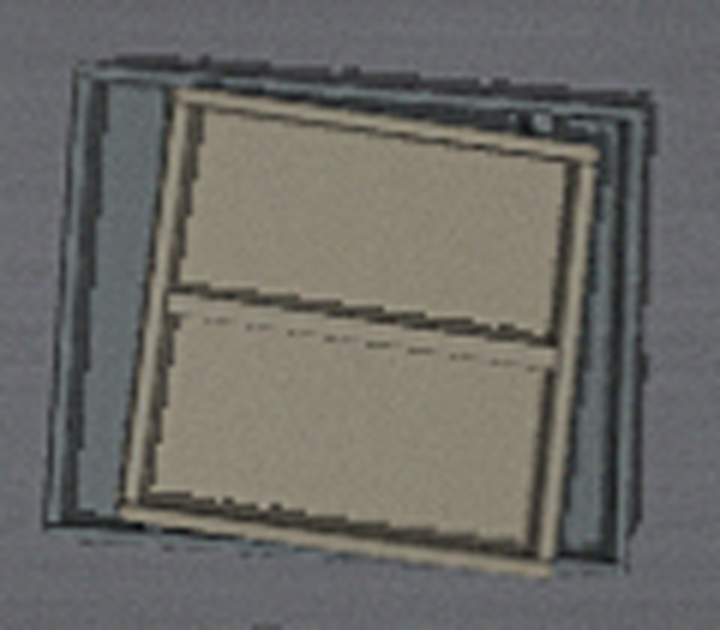

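View pics/t1_tray.png

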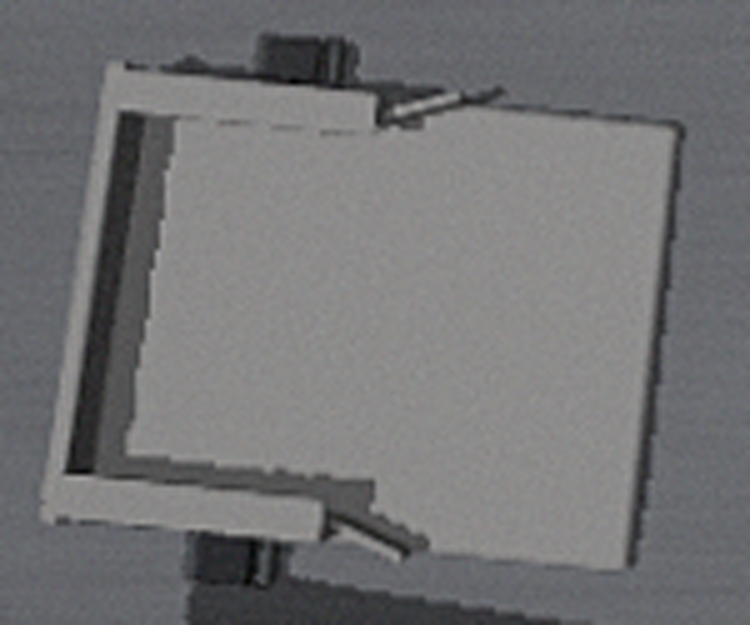

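View pics/t1_pots.png

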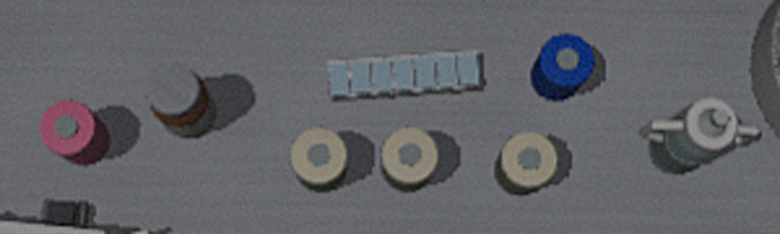

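View pics/s1_stack.png

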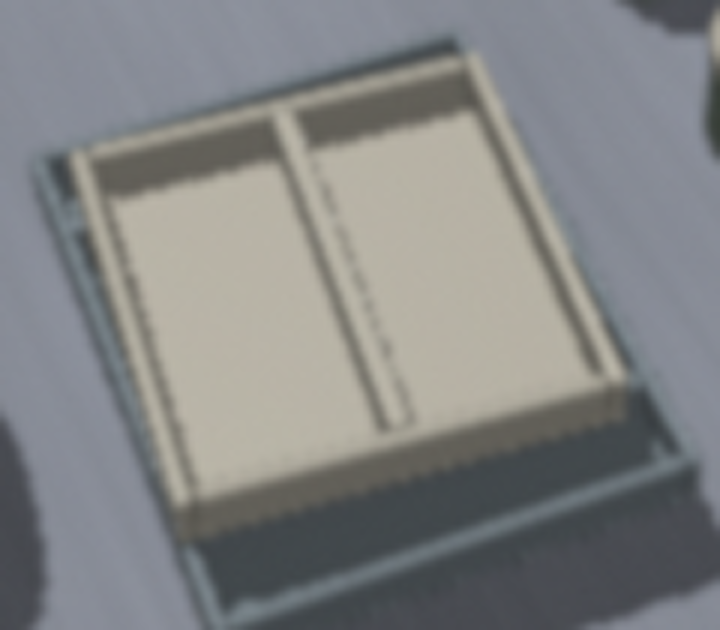

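View pics/s1_tray.png

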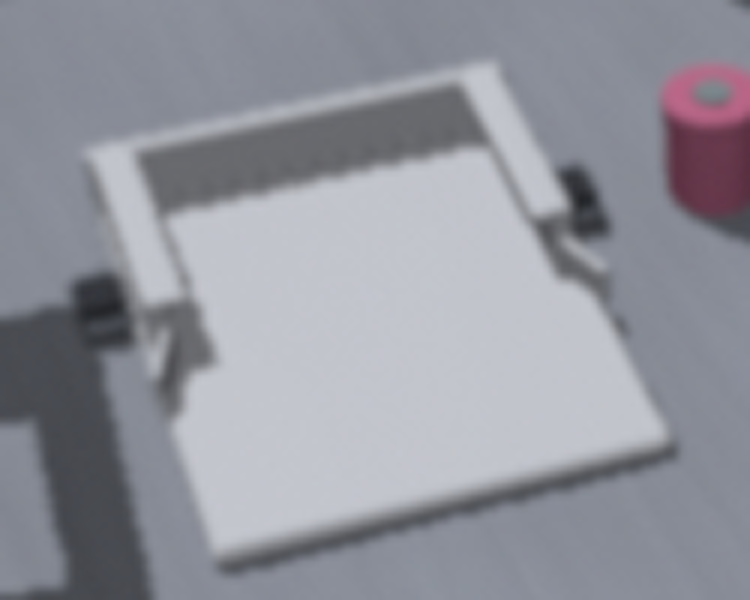

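```bash
cat >> h.py <<'E'
from scipy.optimize import least_squares
def up(pts,s,u0,v0): return (np.asarray(pts,float)+.5)/s-.5+np.array([u0,v0])
def fit(obs,x0,dz=False,loss='linear'):
    # obs: list of (cam, local3d (z absolute), px)
    def P(x,l):
        c,s=np.cos(x[2]),np.sin(x[2])
        return np.c_[x[0]+c*l[:,0]-s*l[:,1],x[1]+s*l[:,0]+c*l[:,1],l[:,2]+(x[3] if dz else 0)]
    def f(x): return np.concatenate([(w2px(c,P(x,np.array(l,float)))-np.array(p)).ravel() for c,l,p in obs])
    r=least_squares(f,x0,loss=loss); return r.x,[ (w2px(c,P(r.x,np.array(l,float)))-np.array(p)).round(1) for c,l,p in obs]
E
cat > a.py <<'E'
from h import *
T=cam('top');S=cam('side')
np.set_printoptions(precision=4,suppress=True)
lt=[[-.170,-.125,.014],[-.170,.125,.014],[-.010,-.0975,.053],[-.010,.0975,.053],[.130,-.0975,.053],[.130,.0975,.053]]
pt=up([[680,122],[632,570],[378,128],[328,497],[120,113],[66,473]],5,65,180)
ps=up([[668,440],[218,550],[535,215],[185,298],[462,85],[135,152]],6,125,115)
x0=np.r_[px2w(T,[[140,243]],.014)[0,:2],np.pi/2]
print('x0',x0)
x,r=fit([(T,lt,pt),(S,lt,ps)],x0);print('tray',x,np.degrees(x[2]));print(r)
for obs,n in (([(T,lt,pt)],'top'),([(S,lt,ps)],'side')):
    x,r=fit(obs,x0);print('tray',n,x)
h=.095
lp=[[h,h,.084],[h,-h,.084],[-h,-h,.084],[-h,h,.084]]
pt=up([[178,90],[598,150],[548,575],[120,510]],6,260,205)
ps=up([[75,152],[468,55],[625,385],[185,505]],6,180,220)
# order px: image top-left = world(+x,+y)
x0=np.r_[px2w(T,[[320,260]],.084)[0,:2],0]
# side: (75,152)=(-x,+y),(468,55)=(+x,+y),(625,385)=(+x,-y),(185,505)=(-x,-y)
ls=[lp[3],lp[0],lp[1],lp[2]]
x,r=fit([(T,lp,pt),(S,ls,ps)],np.r_[x0,0],dz=True);print('plate',x,np.degrees(x[2]));print(r)
for obs in ([(T,lp,pt)],[(S,ls,ps)]): print(fit(obs,x0)[0])
li=[[.105,.13,.056],[.105,-.13,.056],[-.105,-.13,.056],[-.105,.13,.056]]
pt=up([[80,65],[650,108],[628,570],[45,525]],6,260,205)
ps=up([[40,155],[695,465],[215,625]],6,180,220)
x,r=fit([(T,li,pt),(S,[li[3],li[1],li[2]],ps)],np.r_[x0,0],dz=True);print('insert',x,np.degrees(x[2]));print(r)
for obs in ([(T,li,pt)],[(S,[li[3],li[1],li[2]],ps)]): print(fit(obs,x0)[0])
pp=up([[320,156],[410,155],[529,158]],2.6,100,110)
print('pots',px2w(T,pp,.07))
for p in [(125,155),(165,143),(317,130),(374,155)]: print(p,px2w(T,[p],.0)[0])
print('spoon',px2w(T,[[205,318],[250,322]],0)); print('edge',px2w(T,[[480,250],[375,365],[480,355]],0))
crop(S,'s1_pots',225,115,375,265,5)
E
python3 a.py
```

```text
x0 [0.479  0.2808 1.5708]
tray [0.4813 0.2942 1.4945] 85.62617663755388
[array([[ 0.2, -0.4],
       [-0.2,  0.1],
       [-0.5,  1.1],
       [-0.1,  0. ],
       [ 0.4, -0.9],
       [ 0.5, -0.6]]), array([[ 1.4, -0.6],
       [-0.8,  1.2],
       [-0.6,  0.2],
       [ 0.2, -0.2],
       [-0.5, -0.9],
       [-0.5, -0.3]])]
tray top [0.4809 0.2944 1.4978]
tray side [0.4819 0.294  1.4876]
plate [ 0.445  -0.2083 -0.128  -0.0048] -7.3349056466367415
[array([[-0.4, -1.4],
       [-0.2, -1.1],
       [ 0.3,  0.3],
       [-0.4,  1. ]]), array([[-1.2,  0.4],
       [ 1.6, -0.3],
       [ 0.7, -0.2],
       [-1.6,  1. ]])]
[ 0.4445 -0.2078 -0.1336]
[ 0.4444 -0.2108 -0.1219]
insert [ 0.4502 -0.2094 -0.0702 -0.002 ] -4.024239887404055
[array([[ 0.4, -1.4],
       [-0.6, -0.3],
       [-0.7,  0.8],
       [-0. ,  0.5]]), array([[-1.2, -0.7],
       [ 1.5, -0.4],
       [-0.3,  1.4]])]
[ 0.45   -0.2095 -0.0647]
[ 0.4504 -0.21   -0.0788]
pots [[ 0.6805  0.0529  0.07  ]
 [ 0.6837 -0.0411  0.07  ]
 [ 0.6834 -0.1663  0.07  ]]
(125, 155) [0.7328 0.3434 0.    ]
(165, 143) [0.7713 0.2283 0.    ]
(317, 130) [ 0.8224 -0.2204  0.    ]
(374, 155) [ 0.7504 -0.3911  0.    ]
spoon [[ 0.2768  0.0946  0.    ]
 [ 0.2677 -0.03    0.    ]]
edge [[ 0.4731 -0.7036  0.    ]
 [ 0.1524 -0.3797  0.    ]
 [ 0.1747 -0.6887  0.    ]]
```

View pics/s1_pots.png

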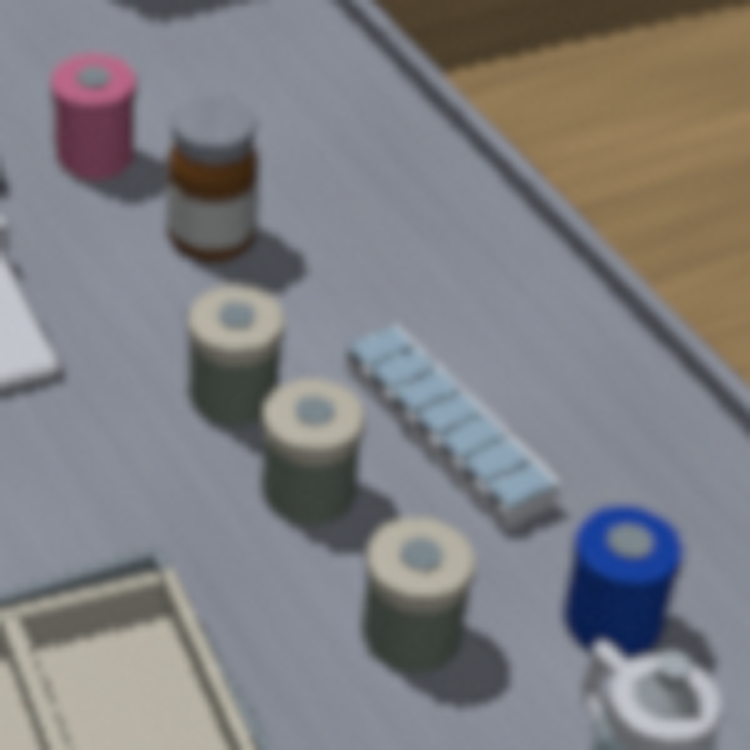

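```bash
cat >> h.py <<'E'
def st(tag=''):
    o=get_obs(); print(tag,'t=%.1f'%o['time_s'],'p',np.round(o['position'],4),'F',np.round(o['wrist_force'],1),'w %.4f'%o['gripper_width'])
    return o
def yawnow():
    m=R.from_quat(get_obs()['orientation']).as_matrix(); return np.arctan2(m[1,2],m[0,2])
E
python3 - <<'E'
from h import *
st()
x,y,yaw=.4447,-.2083,-.130
hand.move_gripper(.05,60); st('open')
bot.reach([x,y,.20],ori(yaw)); st('above')
c=cam('wrist','w2')
E
```

```text
t=0.3 p [0.1478 0.6071 0.2481] F [-0.1 -0.3  0.7] w 0.0855
open t=0.8 p [0.1478 0.6073 0.2483] F [ 0.3  0.3 -0.1] w 0.0499
above t=3.8 p [ 0.445  -0.2079  0.2   ] F [-0.4  0.4 -0.2] w 0.0500
```

View pics/w2.png

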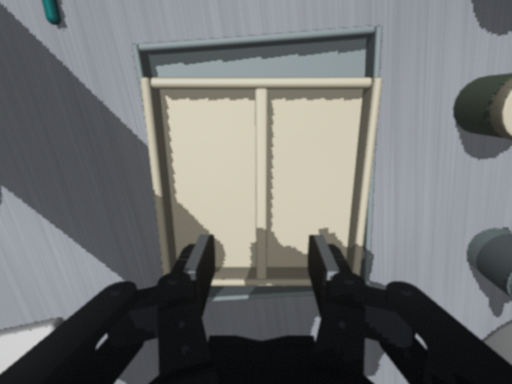

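Run:
```python
from h import *
x,y,yaw=.4447,-.2083,-.130
bot.servo_line([x,y,.10],velocity=.2); st()
bot.servo_line([x,y,.0805],velocity=.06); st('down')
hand.move_gripper(.0,60); st('closed')
bot.servo_line([x,y,.0855],velocity=.05); st('lift5')
bot.servo_line([x,y,.16],velocity=.15); st('lift')
cam('side','s3')
```

```text
t=4.5 p [ 0.4451 -0.2083  0.1005] F [-0.9 -0.3 -0.9] w 0.0500
down t=5.0 p [ 0.4445 -0.2082  0.0803] F [-0.7  0.4  0.7] w 0.0497
closed t=5.5 p [ 0.4449 -0.2084  0.0809] F [-0.9  0.5  4.6] w 0.0084
lift5 t=5.7 p [ 0.4448 -0.2083  0.0857] F [ 0.   0.1 -0.9] w 0.0087
lift t=6.4 p [ 0.4443 -0.2081  0.1595] F [-0.1 -0.1 -1.9] w 0.0084
```

View pics/s3.png

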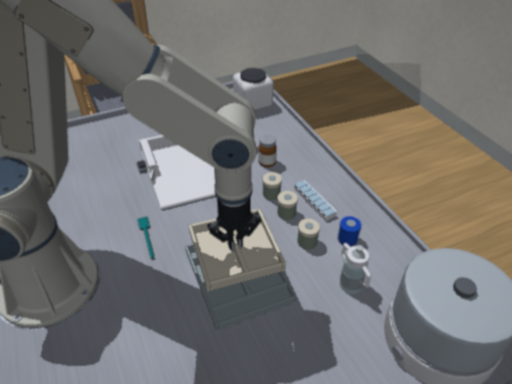

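Run:
```python
from h import *
x,y,yaw=.42,-.50,-.130
bot.servo_line([x,y,.16],ori(yaw),velocity=.3); st('over')
bot.servo_line([x,y,.035],velocity=.2); st()
bot.servo_line([x,y,.0255],velocity=.04); st('down')
hand.move_gripper(.05); st('open')
bot.servo_line([x,y,.12],velocity=.25); st()
bot.reach([.450,-.2094,.19],ori(-.070)); st('above insert')
cam('wrist','w4'); T=cam('top'); crop(T,'t4',260,200,480,320,3.5)
```

```text
over t=7.5 p [ 0.4198 -0.4985  0.1593] F [ 0.6  0.1 -0.8] w 0.0087
 t=8.3 p [ 0.4207 -0.5002  0.036 ] F [-0.4 -0.4 -1.2] w 0.0090
down t=8.7 p [ 0.4199 -0.5     0.0256] F [ 0.1  0.2 -2. ] w 0.0087
open t=9.2 p [ 0.42   -0.5001  0.0256] F [0.7 0.5 0.9] w 0.0498
 t=9.7 p [ 0.4201 -0.5002  0.1209] F [ 0.7 -0.1 -1. ] w 0.0500
above insert t=10.8 p [ 0.4502 -0.2101  0.1897] F [-0.6 -0.2  0.1] w 0.0500
```

View pics/w4.png

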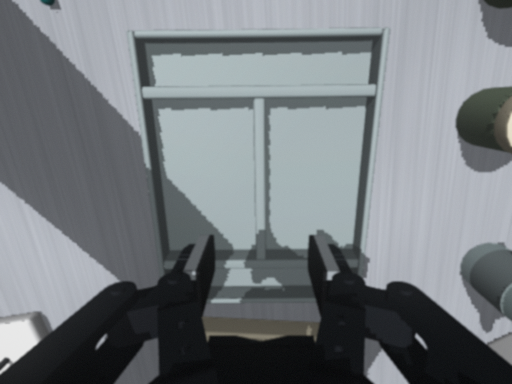

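View pics/t4.png

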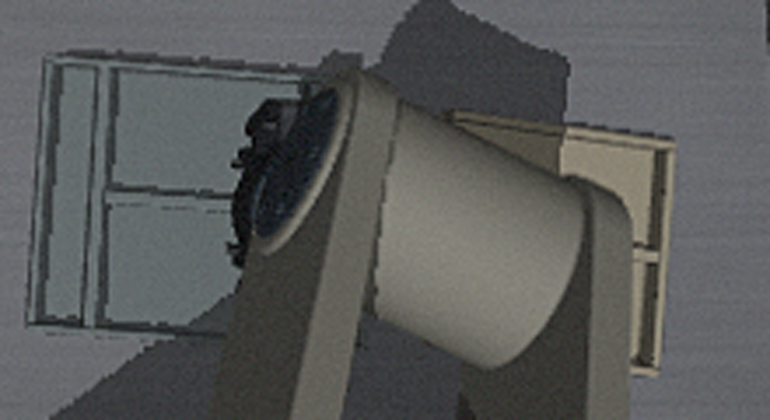

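Run:
```python
from h import *
x,y=.450,-.2098
bot.servo_line([x,y,.075],velocity=.2); st()
bot.servo_line([x,y,.0530],velocity=.05); st('down')
hand.move_gripper(.0,90); st('closed')
bot.servo_line([x,y,.059],velocity=.05); st('lift5')
bot.servo_line([x,y,.14],velocity=.15); st('lift')
cam('wrist','w5')
t=np.array([.0762,.9971]); p=np.array([.4813,.2942])-.175*t
bot.servo_line([*p,.14],ori(1.4945-np.pi/2),velocity=.3); st('over tray')
bot.servo_line([*p,.075],velocity=.2);st()
c=cam('wrist','w6'); T=cam('top','t6'); cam('side','s6')
crop(T,'t6b',220,200,400,320,4)
```

```text
t=11.7 p [ 0.4504 -0.2103  0.0754] F [ 0.9  0.7 -0.1] w 0.0499
down t=12.3 p [ 0.4499 -0.2097  0.0528] F [ 0.3 -0.7 -0.4] w 0.0499
closed t=12.7 p [ 0.4501 -0.2098  0.0534] F [-1.2  1.1  4.6] w 0.0078
lift5 t=13.0 p [ 0.4501 -0.2099  0.0593] F [ 0.1 -0.4 -3. ] w 0.0079
lift t=13.7 p [ 0.4495 -0.2096  0.1394] F [ 0.9 -1.  -3.6] w 0.0078
over tray t=15.0 p [0.4675 0.1188 0.1397] F [-0.4 -0.4 -2.9] w 0.0082
 t=15.4 p [0.4679 0.1189 0.0751] F [-0.4 -0.  -3. ] w 0.0082
```

View pics/w6.png

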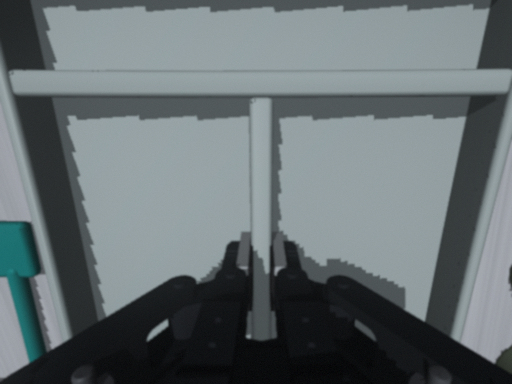

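View pics/t6.png

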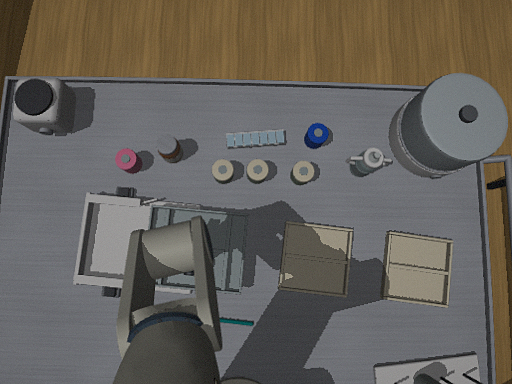

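View pics/s6.png

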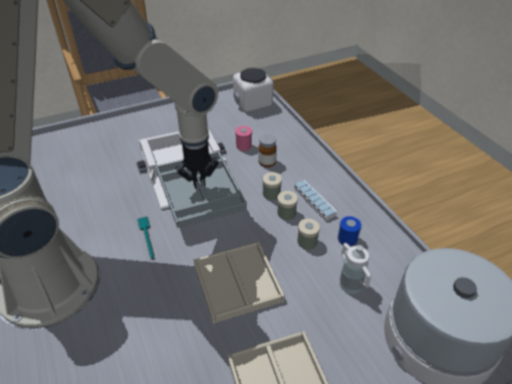

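Run:
```python
from h import *
T=cam('top');S=cam('side')
crop(T,'t7',65,180,255,305,4.2); crop(S,'s7',125,115,260,230,6)
```

```text
(no output)
```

View pics/t7.png

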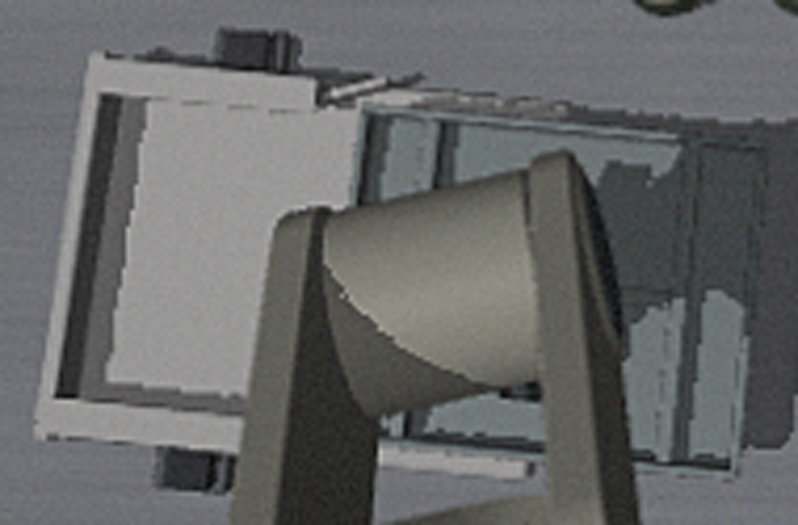

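View pics/s7.png

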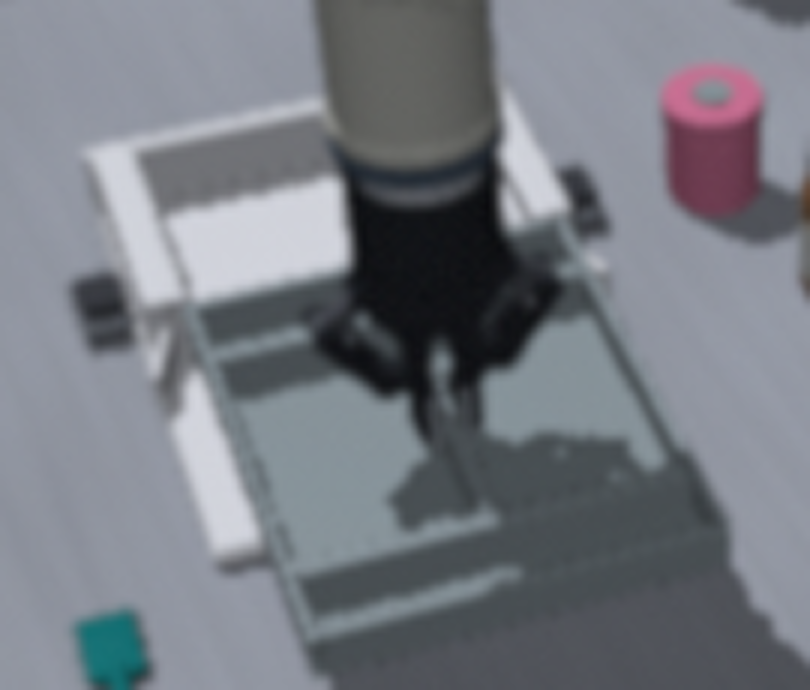

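Run:
```python
from h import *
np.set_printoptions(precision=4,suppress=True)
T=cam('top');S=cam('side')
z=.0777
A=[.13,-.105,z];B=[-.13,-.105,z];C=[-.13,.105,z];D=[.13,.105,z]
pt=up([[363,102],[765,143],[736,476]],4.2,65,180)
ps=up([[190,303],[310,637]],6,125,115)
x0=[.468,.119,1.4945]
for o in ([(T,[A,B,C],pt)],[(S,[D,C],ps)],[(T,[A,B,C],pt),(S,[D,C],ps)]):
    print(fit(o,x0))
print(get_obs()['position'],yawnow())
# edges overlays of tray model
tr=[.4813,.2942,1.4945]
def L(l,q): 
    c,s=np.cos(q[2]),np.sin(q[2]);l=np.array(l,float); return np.c_[q[0]+c*l[:,0]-s*l[:,1],q[1]+s*l[:,0]+c*l[:,1],l[:,2]]
def lines(c,segs,q,name,u0,v0,u1,v1,s):
    im=cv2.resize(c['frame'][v0:v1,u0:u1,::-1],None,fx=s,fy=s,interpolation=cv2.INTER_CUBIC)
    for a,b in segs:
        p=(w2px(c,L([a,b],q))-[u0,v0]+.5)*s-.5
        cv2.line(im,tuple(int(v) for v in p[0]),tuple(int(v) for v in p[1]),(0,0,255),1,cv2.LINE_AA)
    cv2.imwrite(f'pics/{name}.png',im)
segs=[([-.01,y,.053],[.13,y,.053]) for y in (-.0975,.0975)]+[([.13,-.0975,.053],[.13,.0975,.053])]+[([-.17,-.125,.014],[-.17,.125,.014])]+[([-.17,y,.014],[-.02,y,.014]) for y in (-.125,.125)]
lines(T,segs,tr,'t8',65,180,255,305,4.2); lines(S,segs,tr,'s8',125,115,260,230,6)
```

```text
(array([0.4682, 0.1211, 1.4944]), [array([[-0.9, -0.3],
       [ 0.8, -0.6],
       [ 0.1,  0.8]])])
(array([0.4723, 0.1197, 1.4876]), [array([[-0.1, -0.4],
       [ 0.1,  0.3]])])
(array([0.4697, 0.1209, 1.4922]), [array([[-0.7, -0.9],
       [ 1. , -1. ],
       [ 0.1,  0.3]]), array([[-1.2, -0.3],
       [-0.7,  0.4]])])
[0.4685 0.1198 0.0758] -0.07627156321517842
```

View pics/t8.png

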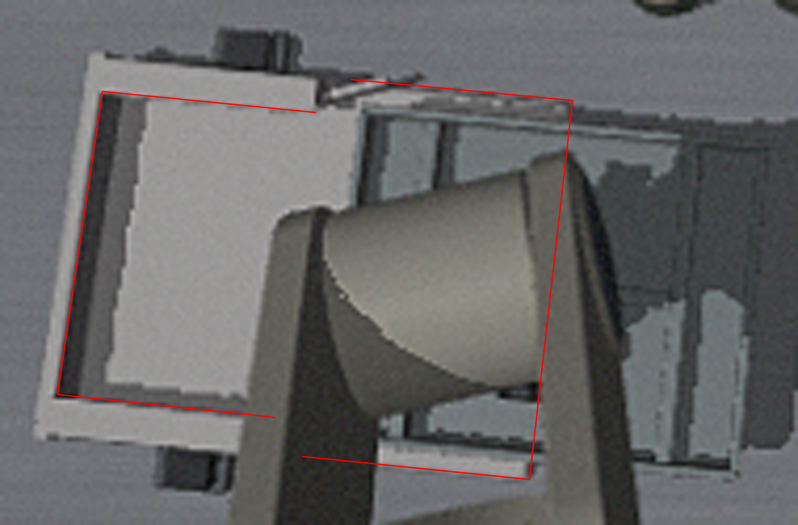

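View pics/s8.png

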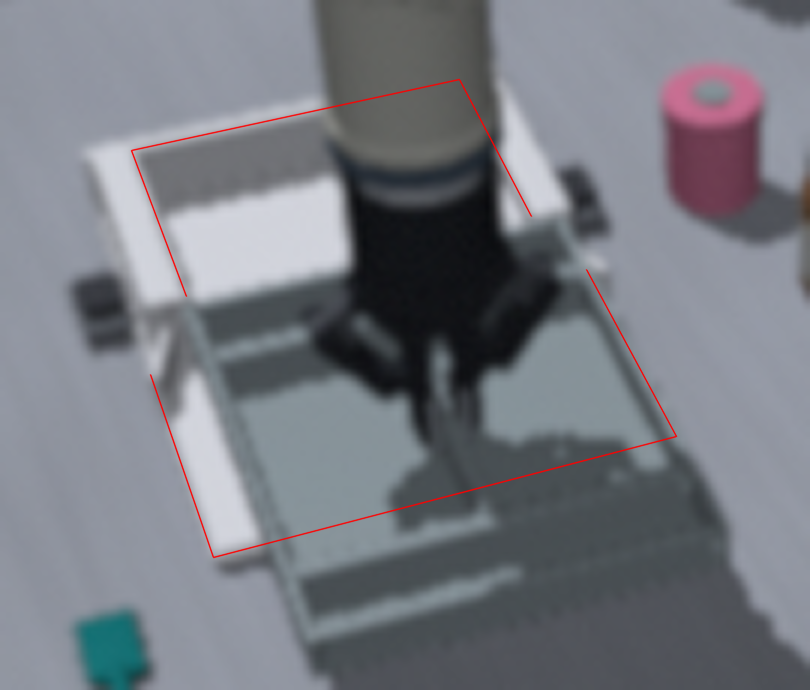

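Run:
```python
from h import *
t=np.array([.0762,.9971]); n=np.array([-.9971,.0762]); H=np.array([.4805,.2942])
P=lambda s:H+s*t
q=ori(1.4945-np.pi/2)
bot.servo_line([*P(-.172),.046],q,velocity=.1);st('low')
for z in (.043,.041,.0395,.0388):
    bot.servo_line([*P(-.172),z],velocity=.03);o=st('z')
    if o['wrist_force'][2]>2: break
z0=z
for s in np.arange(-.162,-.095,.01):
    bot.servo_line([*P(s),z0],velocity=.08);o=st('s %.3f'%s)
    f=o['wrist_force'][:2]; print('   long %.1f lat %.1f'%(f@t,f@n))
    if abs(f@t)>15 or abs(f@n)>15: break
cam('wrist','w9'); S=cam('side'); crop(S,'s9',125,115,260,230,6)
```

```text
low t=16.2 p [0.4671 0.1227 0.0458] F [-0.3 -1.  -2.1] w 0.0081
z t=16.5 p [0.4676 0.1227 0.0432] F [-0.1 -0.1 -2.2] w 0.0080
z t=16.7 p [0.4674 0.1227 0.041 ] F [-0.3  0.8 -3.4] w 0.0081
z t=17.0 p [0.4674 0.1227 0.0395] F [ 0.  -0.9 -2.7] w 0.0079
z t=17.2 p [0.4674 0.1227 0.0394] F [-3.4 -1.6  8.9] w 0.0079
s -0.162 t=17.5 p [0.4688 0.1333 0.0394] F [-0.4  4.6  6.1] w 0.0080
   long 4.5 lat 0.7
s -0.152 t=17.8 p [0.4696 0.1434 0.0394] F [-1.4  4.1  6.5] w 0.0082
   long 4.0 lat 1.7
s -0.142 t=18.1 p [0.4704 0.1533 0.0394] F [-1.2  4.9  6.7] w 0.0081
   long 4.8 lat 1.5
s -0.132 t=18.3 p [0.4712 0.1632 0.0394] F [-1.3  2.8  6.1] w 0.0079
   long 2.7 lat 1.5
s -0.122 t=18.6 p [0.4719 0.1732 0.0394] F [-0.3  3.3  7.8] w 0.0079
   long 3.3 lat 0.5
s -0.112 t=18.9 p [0.4727 0.1832 0.0395] F [-1.4  3.8  7.8] w 0.0077
   long 3.6 lat 1.7
s -0.102 t=19.2 p [0.4734 0.1931 0.0394] F [-1.8  3.3  7.3] w 0.0081
   long 3.2 lat 2.1
```

View pics/s9.png

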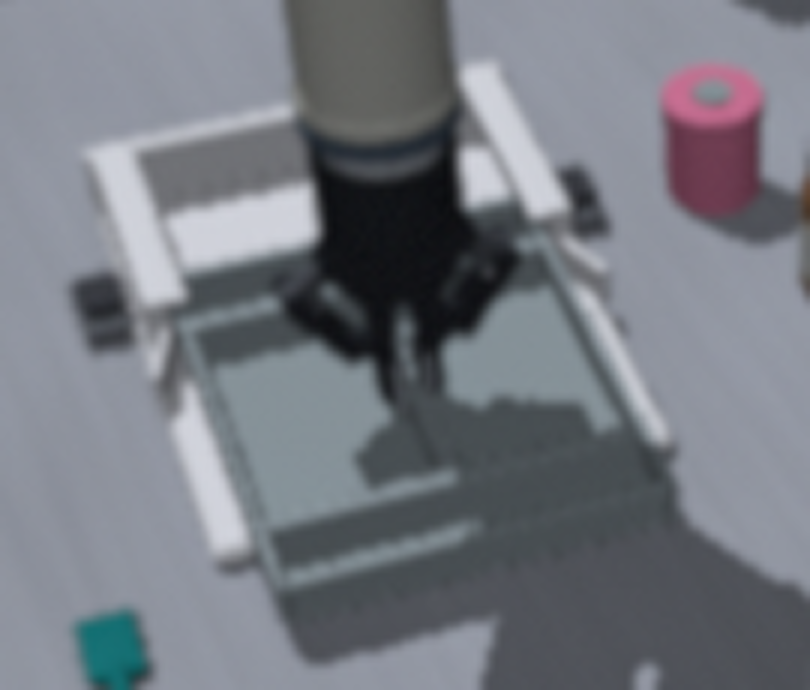

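Run:
```python
from h import *
t=np.array([.0762,.9971]); n=np.array([-.9971,.0762]); H=np.array([.4805,.2942])
P=lambda s:H+s*t
s=-.102
while s<.012:
    s+= .01 if s<-.013 else .002
    bot.servo_line([*P(s),.0392],velocity=.08 if s<-.013 else .03);o=get_obs()
    f=o['wrist_force']; r=np.array(o['position'][:2])-H
    print('s %.3f act %.4f lat %.4f long %.1f lat %.1f z %.1f'%(s,r@t,r@n,f[:2]@t,f[:2]@n,f[2]))
    if abs(f[:2]@t)>22 or abs(f[:2]@n)>18: break
```

```text
s -0.092 act -0.0914 lat -0.0005 long 3.6 lat -0.4 z 2.6
s -0.082 act -0.0816 lat -0.0003 long 4.4 lat 1.3 z 4.7
s -0.072 act -0.0717 lat -0.0002 long 3.8 lat 1.8 z 6.6
s -0.062 act -0.0618 lat -0.0002 long 2.6 lat 1.3 z 5.8
s -0.052 act -0.0519 lat -0.0001 long 1.4 lat 1.3 z 7.7
s -0.042 act -0.0419 lat -0.0002 long 1.8 lat 1.0 z 7.2
s -0.032 act -0.0319 lat -0.0002 long 1.9 lat 1.1 z 7.2
s -0.022 act -0.0219 lat -0.0002 long 1.8 lat 1.1 z 7.7
s -0.012 act -0.0130 lat 0.0000 long -4.0 lat 0.0 z 10.2
s -0.010 act -0.0113 lat 0.0001 long -4.8 lat 1.8 z 11.4
s -0.008 act -0.0094 lat 0.0001 long -5.2 lat 0.5 z 11.0
s -0.006 act -0.0074 lat 0.0001 long -7.3 lat 0.0 z 12.1
s -0.004 act -0.0054 lat 0.0001 long -5.7 lat 0.5 z 11.1
s -0.002 act -0.0034 lat 0.0001 long -6.6 lat 0.5 z 12.4
s 0.000 act -0.0014 lat 0.0001 long -6.6 lat 0.8 z 10.7
s 0.002 act 0.0006 lat 0.0001 long -6.9 lat 0.6 z 11.3
s 0.004 act 0.0010 lat 0.0005 long -14.8 lat 0.1 z 16.4
s 0.006 act 0.0012 lat 0.0007 long -26.1 lat -2.7 z 22.5
```

Run:
```python
from h import *
p=get_obs()['position']
hand.move_gripper(.05); o=st('open')
bot.servo_line([p[0],p[1]-.0,.13],velocity=.2)
bot.servo_line([.46,.05,.2],velocity=.4); st()
T=cam('top','t10');S=cam('side','s10')
crop(T,'t10b',65,180,215,305,5); crop(S,'s10b',125,115,260,230,6)
crop(T,'t10c',270,210,470,315,3.8)
```

```text
open t=24.7 p [0.4808 0.3003 0.039 ] F [ 0.5  0.6 -1. ] w 0.0497
 t=26.1 p [0.4595 0.0499 0.1991] F [-0.4 -0.1 -0. ] w 0.0499
```

View pics/t10b.png

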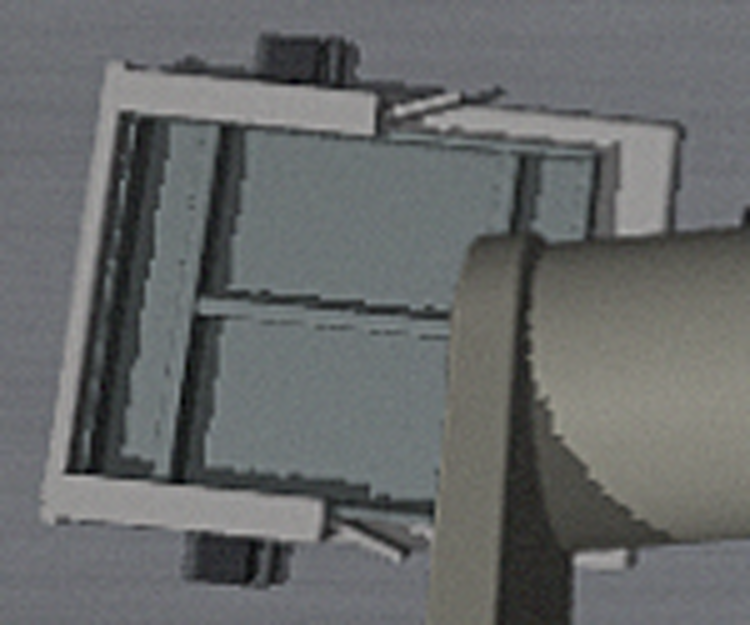

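View pics/s10b.png

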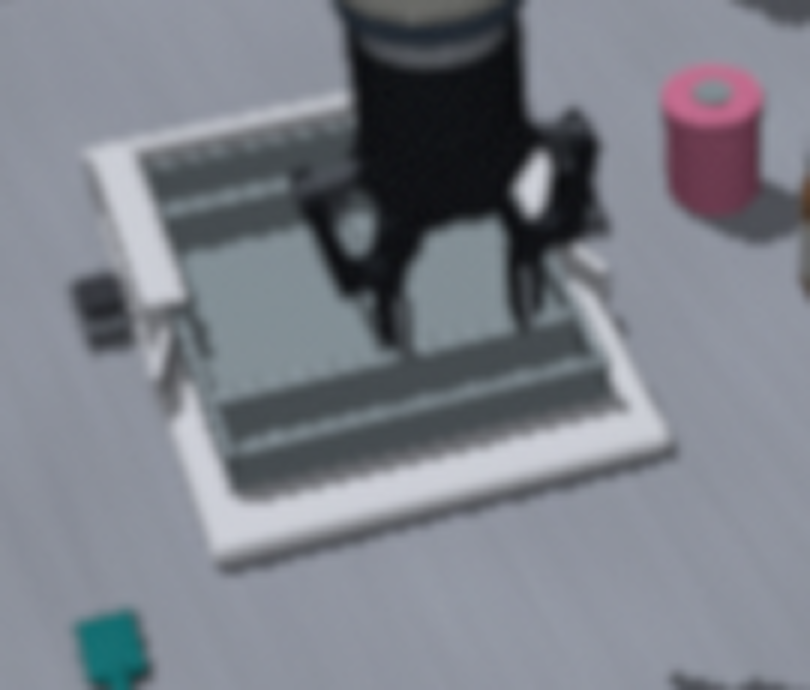

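View pics/t10.png

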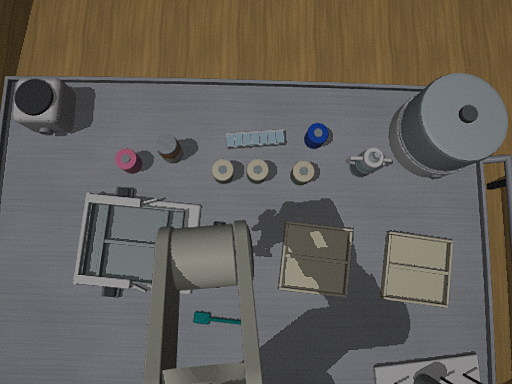

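```bash
cat >> h.py <<'E'
def L(l,q): 
    c,s=np.cos(q[2]),np.sin(q[2]);l=np.array(l,float); return np.c_[q[0]+c*l[:,0]-s*l[:,1],q[1]+s*l[:,0]+c*l[:,1],l[:,2]]
def lines(c,segs,q,name,u0,v0,u1,v1,s):
    im=cv2.resize(c['frame'][v0:v1,u0:u1,::-1],None,fx=s,fy=s,interpolation=cv2.INTER_CUBIC)
    for a,b in segs:
        p=(w2px(c,L([a,b],q))-[u0,v0]+.5)*s-.5
        cv2.line(im,tuple(int(v) for v in p[0]),tuple(int(v) for v in p[1]),(0,0,255),1,cv2.LINE_AA)
    cv2.imwrite(f'pics/{name}.png',im)
def rect(a,b,z): return [([a,b,z],[a,-b,z]),([a,-b,z],[-a,-b,z]),([-a,-b,z],[-a,b,z]),([-a,b,z],[a,b,z])]
E
python3 - <<'E'
from h import *
T=cam('top');S=cam('side')
q=[.4808,.2942,1.4945]
segs=rect(.13,.105,.042)+[([.083,-.09,.042],[.083,.09,.042]),([-.083,-.09,.042],[-.083,.09,.042])]
lines(T,segs,q,'t11',65,180,215,305,5);lines(S,segs,q,'s11',125,115,260,230,6)
E
```

View pics/t11.png

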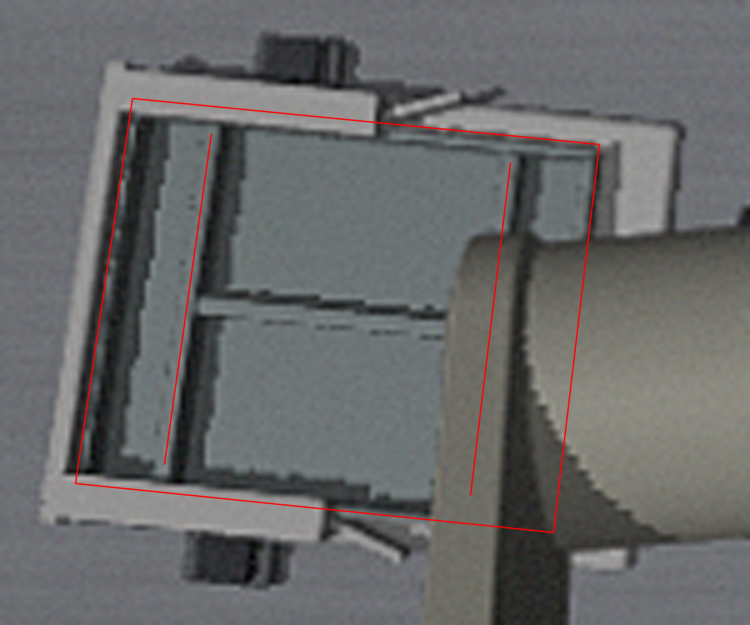

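View pics/s11.png

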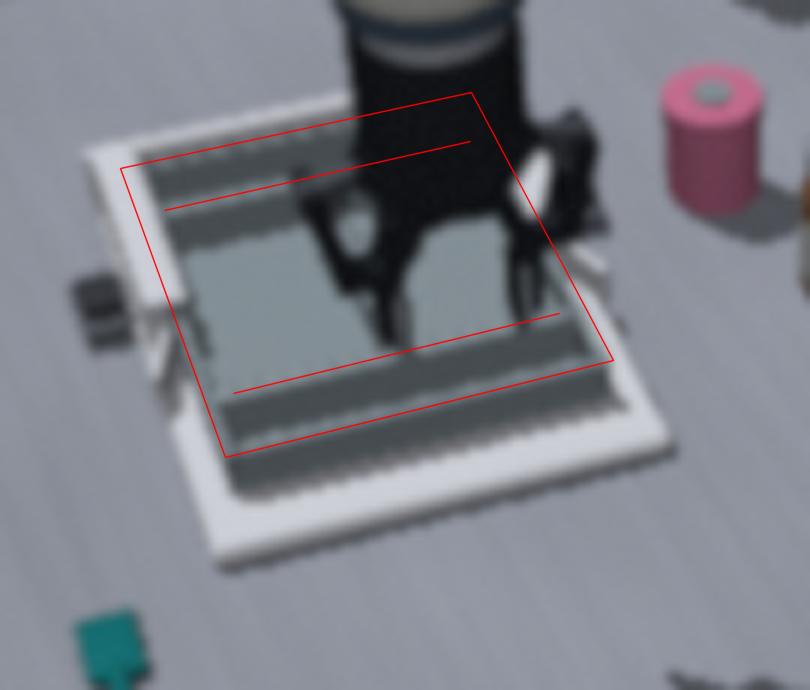

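Run:
```python
from h import *
t=np.array([.0762,.9971]); H=np.array([.4805,.2942])
P=lambda s:H+s*t
hand.move_gripper(0,60)
bot.reach([*P(-.165),.07],ori(1.4945-np.pi/2))
bot.servo_line([*P(-.165),.043],velocity=.1); st()
for s in np.arange(-.155,-.130,.002):
    bot.servo_line([*P(s),.043],velocity=.03);o=get_obs();f=o['wrist_force'];r=np.array(o['position'][:2])-H
    print('s %.3f act %.4f long %.1f z %.1f'%(s,r@t,f[:2]@t,f[2]))
    if abs(f[:2]@t)>25: break
bot.servo_line([*P(-.165),.043],velocity=.1)
bot.servo_line([*P(-.165),.12],velocity=.2)
bot.reach([.15,.35,.30],ori(.9)); st()
T=cam('top','t12');S=cam('side','s12')
crop(T,'t12s',270,210,370,305,7);crop(T,'t12p',370,220,465,315,7);crop(S,'s12s',185,230,340,384,5)
```

```text
t=27.9 p [0.4684 0.1292 0.0437] F [-0.3 -0.5  1.6] w -0.0001
s -0.155 act -0.1547 long -0.4 z -0.4
s -0.153 act -0.1529 long 0.1 z 0.7
s -0.151 act -0.1509 long -0.1 z -0.9
s -0.149 act -0.1489 long 0.2 z -0.9
s -0.147 act -0.1469 long -1.0 z 0.5
s -0.145 act -0.1449 long 0.1 z -0.3
s -0.143 act -0.1429 long -0.6 z -0.3
s -0.141 act -0.1409 long -0.1 z 0.5
s -0.139 act -0.1400 long -9.3 z 2.4
s -0.137 act -0.1398 long -23.0 z 6.2
s -0.135 act -0.1396 long -37.1 z 8.3
 t=33.4 p [0.1505 0.3498 0.2994] F [ 0.4 -0.5 -0.3] w -0.0002
```

View pics/t12s.png

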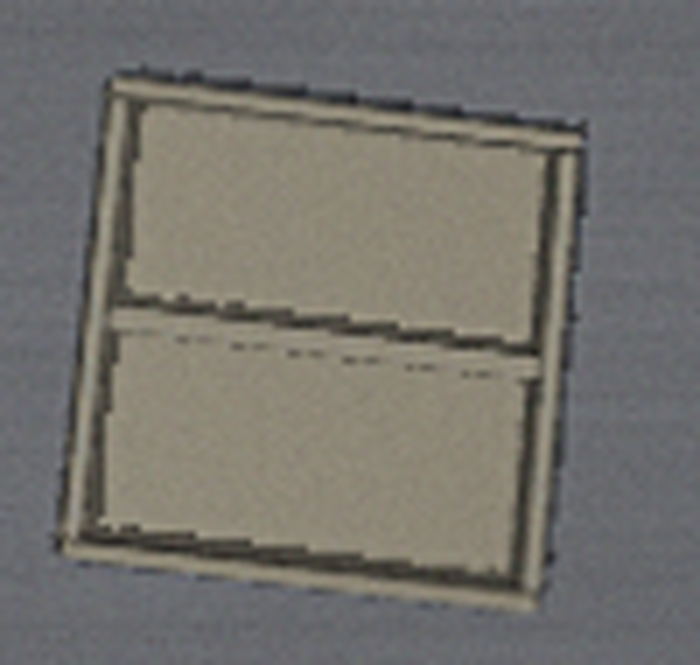

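View pics/t12p.png

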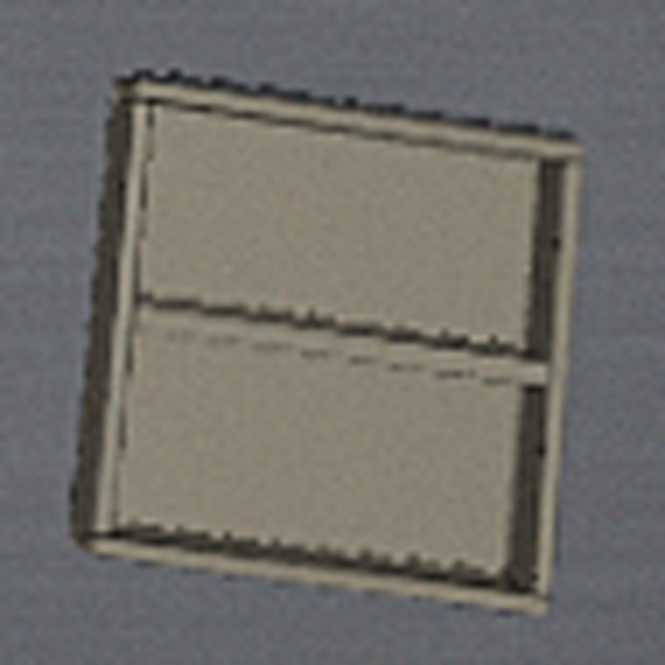

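View pics/s12s.png

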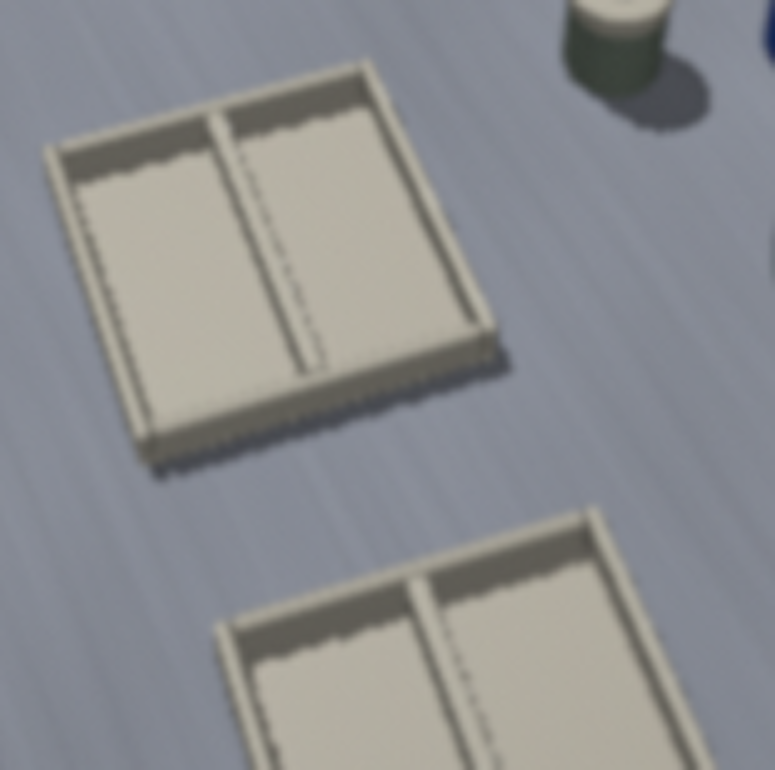

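View pics/t12.png

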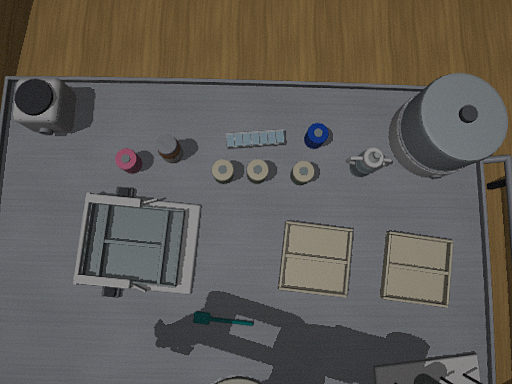

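Run:
```python
from h import *
np.set_printoptions(precision=4,suppress=True)
T=cam('top');S=cam('side')
h=.095;z=.028
lp=[[h,h,z],[h,-h,z],[-h,-h,z],[-h,h,z]];ls=[lp[3],lp[0],lp[1],lp[2]]
bt=up([[110,80],[582,148],[540,603],[65,550]],7,270,210)
bs=up([[48,150],[370,65],[490,335],[150,440]],5,185,230)
x0=[.445,-.208,-.1]
for o in ([(T,lp,bt)],[(S,ls,bs)],[(T,lp,bt),(S,ls,bs)]): print('base',*fit(o,x0))
at=up([[134,85],[580,148],[546,605],[95,545]],7,370,220)
print('A',*fit([(T,lp,at)],[.42,-.5,-.13]))
# hover A
hand.move_gripper(.05,60)
bot.reach([.42,-.5,.20],ori(-.13)); st(); bot.dwell(.3)
a=cam('wrist','w13a'); st()
bot.reach([.4455,-.2095,.20],ori(-.115)); bot.dwell(.3)
b=cam('wrist','w13b');st()
```

```text
base [ 0.4451 -0.2089 -0.1066] [array([[ 0.6, -0.8],
       [ 0.1, -2.2],
       [ 0. ,  1.7],
       [-0.7,  1.1]])]
base [ 0.4463 -0.2133 -0.1068] [array([[-1.1, -0.1],
       [ 0.7, -1.1],
       [ 2.7, -0.5],
       [-2.2,  1. ]])]
base [ 0.4459 -0.211  -0.1065] [array([[ 1.3, -1.1],
       [ 0.9, -2.4],
       [ 0.7,  1.4],
       [ 0. ,  0.9]]), array([[-1.5, -0.7],
       [ 0.2, -1.6],
       [ 2.1, -1.2],
       [-2.7,  0.3]])]
A [ 0.4199 -0.4989 -0.1237] [array([[-0.1, -1.3],
       [ 0.5, -1.3],
       [ 0.5,  1.2],
       [-0.9,  1.3]])]
 t=37.3 p [ 0.4207 -0.4994  0.2002] F [-0.5  0.4 -0.3] w 0.0499
 t=37.6 p [ 0.4202 -0.4998  0.2001] F [-0.2 -0.7 -0.3] w 0.0499
 t=39.1 p [ 0.4455 -0.21    0.1999] F [ 0.3  0.2 -0.1] w 0.0499
```

View pics/w13a.png

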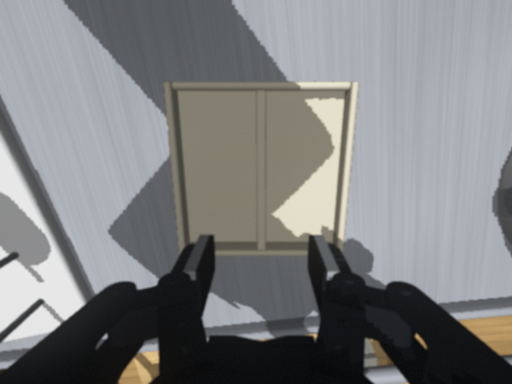

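View pics/w13b.png

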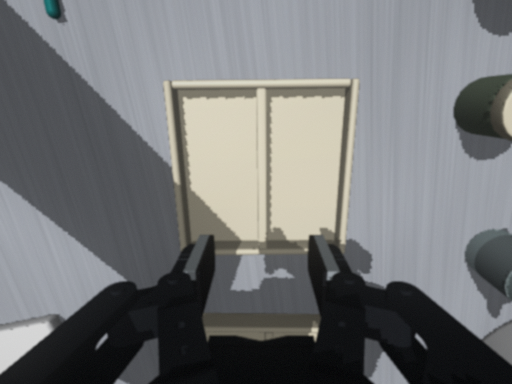

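Run:
```python
import cv2,numpy as np
a=cv2.imread('pics/w13a.png');b=cv2.imread('pics/w13b.png')
f=lambda i:cv2.resize(i[65:270,155:370],None,fx=3.6,fy=3.6,interpolation=cv2.INTER_CUBIC)
cv2.imwrite('pics/w13ac.png',f(a));cv2.imwrite('pics/w13bc.png',f(b))
```

```text
(no output)
```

View pics/w13ac.png

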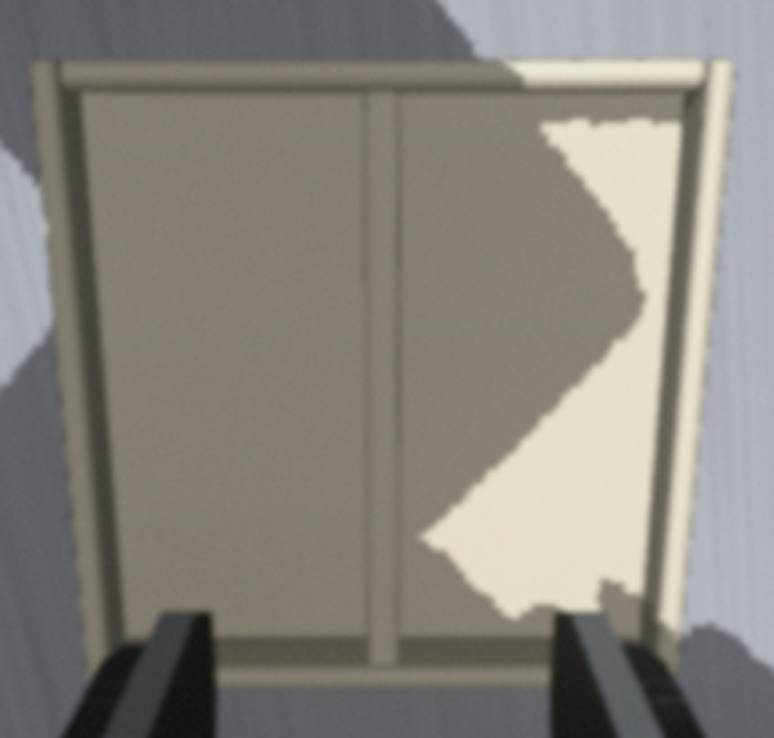

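View pics/w13bc.png

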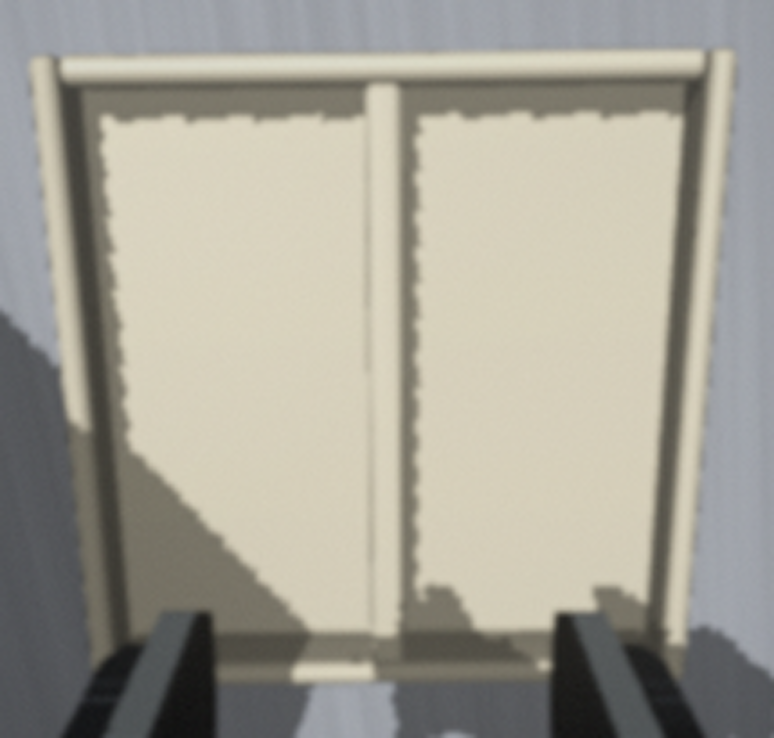

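Run:
```python
from h import *
bot.reach([.42,-.5,.10],ori(-.13)); cam('wrist','w14')
bot.servo_line([.42,-.5,.0255],velocity=.08); st('down')
hand.move_gripper(0,60); st('closed')
bot.servo_line([.42,-.5,.12],velocity=.15); st('lift')
q=ori(-.105); x,y=.4460,-.2078
bot.servo_line([x,y,.12],q,velocity=.25); bot.servo_line([x,y,.065],velocity=.1); bot.dwell(.3); st()
for z in (.058,.056,.0545,.0535,.0528):
    bot.servo_line([x,y,z],velocity=.03); o=st('z')
    if o['wrist_force'][2]>2: break
hand.move_gripper(.05); st('open')
bot.servo_line([x,y,.12],velocity=.2)
bot.servo_line([x,y,.228],velocity=.3); bot.dwell(.3); st()
b=cam('wrist','w14b')
```

```text
down t=41.4 p [ 0.4203 -0.5004  0.026 ] F [-0.8  0.2  0.2] w 0.0500
closed t=41.9 p [ 0.4203 -0.5003  0.0261] F [-1.4  1.1  5.1] w 0.0085
lift t=42.6 p [ 0.4195 -0.4994  0.1191] F [ 0.5 -0.3 -1.2] w 0.0085
 t=45.0 p [ 0.4463 -0.2079  0.0655] F [ 0.3 -0.2 -2.2] w 0.0085
z t=45.4 p [ 0.4458 -0.2077  0.0577] F [-0.1 -0.5 -1.3] w 0.0085
z t=45.6 p [ 0.4459 -0.2078  0.0559] F [-0.6 -0.5 -2.2] w 0.0083
z t=45.9 p [ 0.4459 -0.2078  0.0544] F [ 0.3 -0.  -1.7] w 0.0084
z t=46.1 p [ 0.4461 -0.2078  0.0541] F [-2.   0.9  8. ] w 0.0083
open t=46.6 p [ 0.446  -0.2078  0.0534] F [-1.  -0.8  0.2] w 0.0501
 t=47.9 p [ 0.4454 -0.2075  0.2267] F [-0.5 -0.3  0.9] w 0.0501
```

View pics/w14b.png

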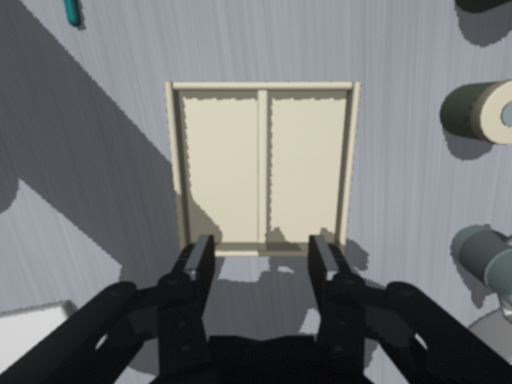

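```bash
cat >> h.py <<'E'
def lid(c,z=.07):
    im=c['frame'].astype(int); hsv=cv2.cvtColor(c['frame'],cv2.COLOR_RGB2HSV)
    return hsv
E
python3 - <<'E'
from h import *
hand.move_gripper(.08,40)
bot.reach([.6805,.0529,.20],ori(-.076)); bot.dwell(.2); st()
c=cam('wrist','w15'); print(w2px(c,[.6805,.0529,.07]))
T=cam('top','t15');S=cam('side','s15'); crop(S,'s15b',185,220,300,330,6); crop(T,'t15b',270,210,370,305,6)
E
```

```text
t=49.9 p [0.6803 0.0516 0.2005] F [ 0.1  0.7 -1.3] w 0.0802
[[260.13800457 185.62080714]]
```

View pics/w15.png

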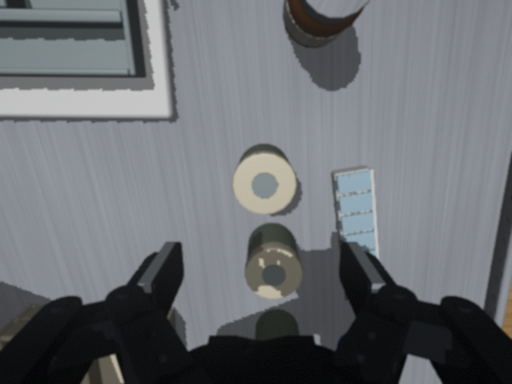

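View pics/s15b.png

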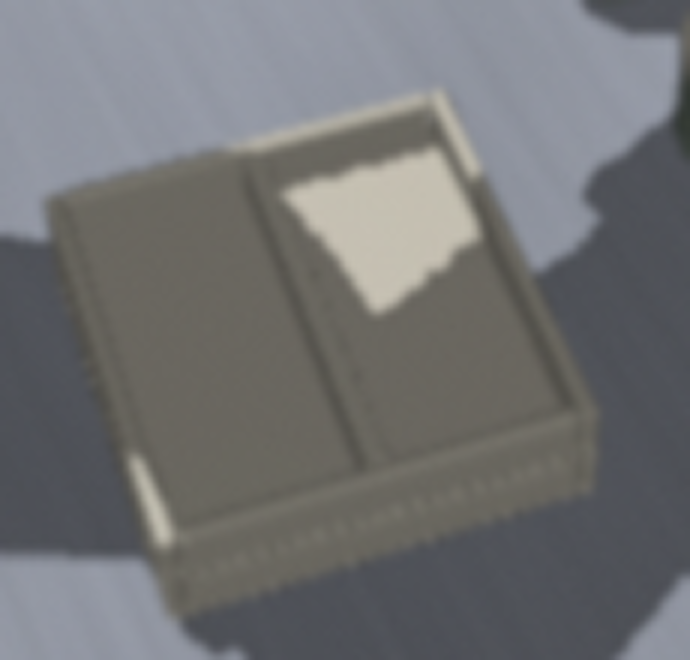

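View pics/t15b.png

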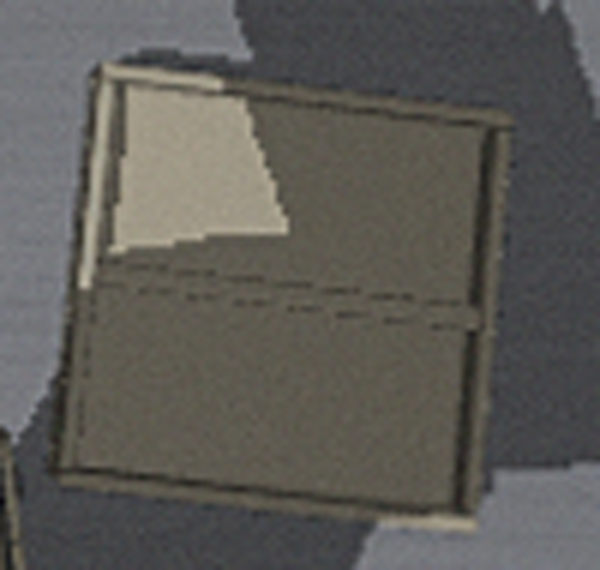

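View pics/t15.png

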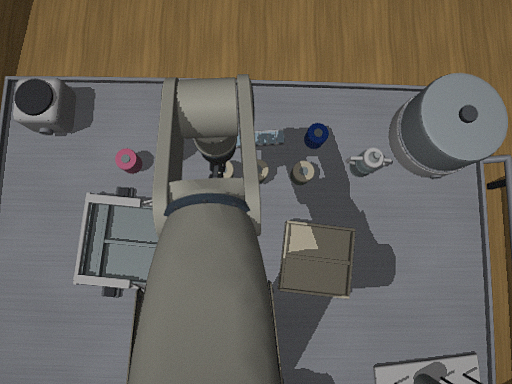

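```bash
cat > pot.py <<'E'
from h import *
t=np.array([.0762,.9971]); n=np.array([-.9971,.0762]); H=np.array([.4806,.2942])
Q=ori(1.4945-np.pi/2)
def pick(x,y):
    bot.servo_line([x,y,.10],Q,velocity=.25)
    bot.servo_line([x,y,.055],velocity=.08); st('down')
    hand.move_gripper(.0,40); st('closed')
    bot.servo_line([x,y,.06],velocity=.05); bot.servo_line([x,y,.20],velocity=.2); st('lift')
def place(sx,sy):
    x,y=H+sx*t+sy*n
    bot.servo_line([x,y,.20],Q,velocity=.3); bot.servo_line([x,y,.095],velocity=.2)
    z=.08
    for z in (.080,.077,.0755,.0745,.0735,.0725):
        bot.servo_line([x,y,z],velocity=.04); o=st('z')
        if o['wrist_force'][2]>1.5: break
    hand.move_gripper(.072); st('open')
    bot.servo_line([x,y,.19],velocity=.2); hand.move_gripper(.08)
E
python3 - <<'E'
from pot import *
c=cam('wrist'); w=px2w(c,[[265,183],[274,272]],.07); print(w)
# cross-check top
x,y=w[0,:2]
pick(x,y)
cam('wrist','w16'); cam('side','s16')
E
```

```text
[[ 0.68523905  0.05569687  0.07      ]
 [ 0.68743913 -0.03804348  0.07      ]]
down t=51.3 p [0.6853 0.0557 0.0549] F [ 0.8  0.4 -0.5] w 0.0798
closed t=51.6 p [0.6858 0.0557 0.0558] F [-0.4 -0.5  3.5] w 0.0588
lift t=52.7 p [0.6844 0.0556 0.1987] F [ 0.2  0.  -1.6] w 0.0588
```

View pics/s16.png

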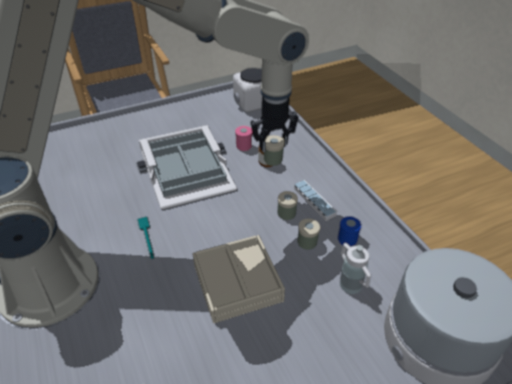

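View pics/w16.png

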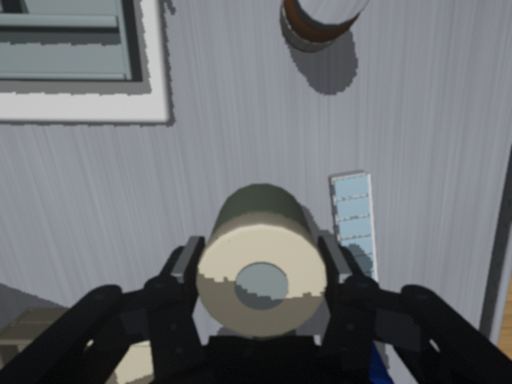

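Run:
```python
from pot import *
place(.038,-.052)
cam('wrist','w17')
bot.reach([.6874,-.0380,.20],Q); bot.dwell(.2); st()
c=cam('wrist','w18'); cam('side','s18')
```

```text
z t=55.2 p [0.5352 0.3281 0.0799] F [ 0.  -0.9 -0.6] w 0.0588
z t=55.5 p [0.5352 0.3281 0.0769] F [-0.1  0.4 -1. ] w 0.0590
z t=55.7 p [0.5353 0.3281 0.0754] F [-0.  -0.6 -0.7] w 0.0590
z t=56.0 p [0.5355 0.3282 0.0748] F [ 0.3 -0.7  2.5] w 0.0591
open t=56.3 p [0.5354 0.3281 0.0745] F [-0.5  0.1  0.3] w 0.0719
 t=59.0 p [ 0.6873 -0.0368  0.2   ] F [-0.2 -0.2 -0.3] w 0.0802
```

View pics/w18.png

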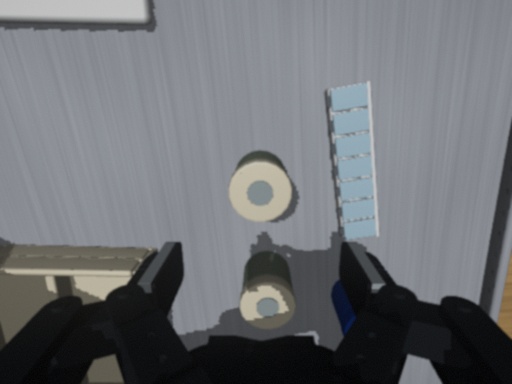

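View pics/s18.png

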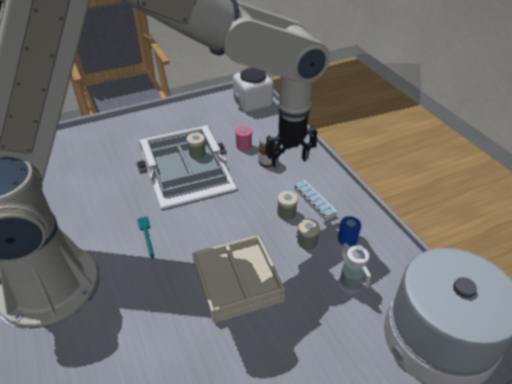

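Run:
```python
from pot import *
c=cam('wrist'); w=px2w(c,[[260.5,191],[267,305]],.07); print(w)
pick(*w[0,:2])
place(-.038,-.052)
bot.reach([*w[1,:2],.20],Q); bot.dwell(.2); st()
c=cam('wrist','w19'); T=cam('top','t19'); cam('side','s19')
```

```text
[[ 0.68746454 -0.04092989  0.07      ]
 [ 0.68469927 -0.16617988  0.07      ]]
down t=60.4 p [ 0.6875 -0.041   0.0548] F [0.  0.9 0.4] w 0.0801
closed t=60.7 p [ 0.688  -0.0409  0.0558] F [-0.  -0.3  4. ] w 0.0585
lift t=61.8 p [ 0.6866 -0.0409  0.1987] F [-0.6 -0.1 -2.4] w 0.0592
z t=64.2 p [0.5295 0.2524 0.0799] F [-0.5 -0.1 -1.9] w 0.0587
z t=64.5 p [0.5295 0.2523 0.0769] F [ 0.2  0.1 -1.7] w 0.0586
z t=64.7 p [0.5295 0.2524 0.0754] F [ 0.6  0.2 -1.2] w 0.0593
z t=65.0 p [0.5297 0.2524 0.0748] F [-0.1 -0.2  2.5] w 0.0591
open t=65.3 p [0.5296 0.2524 0.0745] F [-0.4  0.   0.2] w 0.0720
 t=68.1 p [ 0.6848 -0.165   0.2001] F [0.5 0.6 0.4] w 0.0802
```

View pics/w19.png

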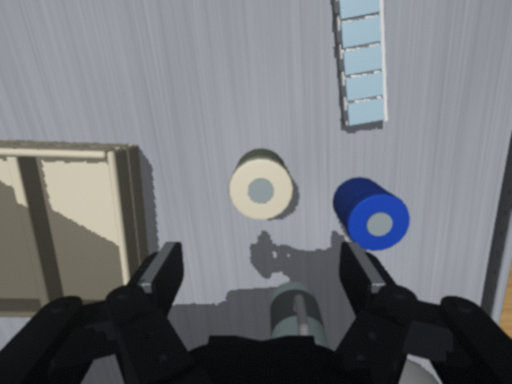

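View pics/t19.png

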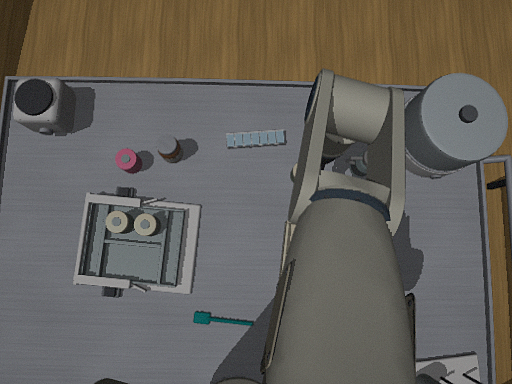

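View pics/s19.png

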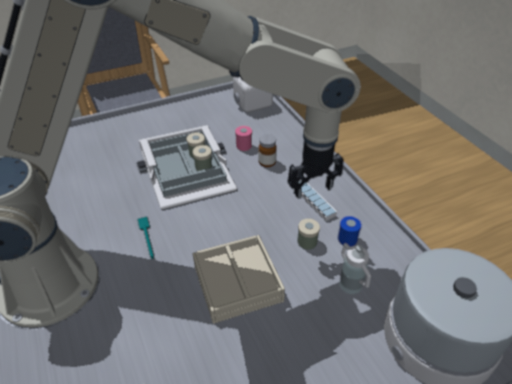

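Run:
```python
from pot import *
c=cam('wrist'); w=px2w(c,[[261,190],[380,222]],.07); print(w)
pick(*w[0,:2])
place(.0,.052)
bot.reach([.15,.35,.35],ori(.9)); bot.dwell(.3); st()
T=cam('top','t20');S=cam('side','s20')
crop(T,'t20a',65,180,215,305,5);crop(S,'s20a',125,115,255,220,6);crop(T,'t20b',270,210,370,305,7);crop(S,'s20b',185,220,300,330,6)
```

```text
[[ 0.68539644 -0.16846493  0.07      ]
 [ 0.79561087 -0.20880612  0.07      ]]
down t=69.5 p [ 0.6855 -0.1685  0.0548] F [-0.4 -0.9  0.2] w 0.0800
closed t=69.9 p [ 0.686  -0.1686  0.0559] F [0.4 0.4 4.1] w 0.0594
lift t=71.0 p [ 0.6845 -0.1683  0.1986] F [ 0.8  0.3 -2.1] w 0.0588
z t=74.1 p [0.4287 0.2981 0.0799] F [-0.5  0.  -0.7] w 0.0592
z t=74.3 p [0.4287 0.2981 0.0769] F [ 0.7  0.  -1.2] w 0.0588
z t=74.6 p [0.4287 0.2981 0.0754] F [ 0.2 -0.6 -1.7] w 0.0589
z t=74.8 p [0.4289 0.2983 0.0748] F [-0.5 -0.8  3.9] w 0.0593
open t=75.1 p [0.4288 0.2982 0.0744] F [-0.7  0.4 -0.3] w 0.0717
 t=77.6 p [0.1505 0.3499 0.3496] F [0.1 0.5 0.1] w 0.0799
```

View pics/t20.png

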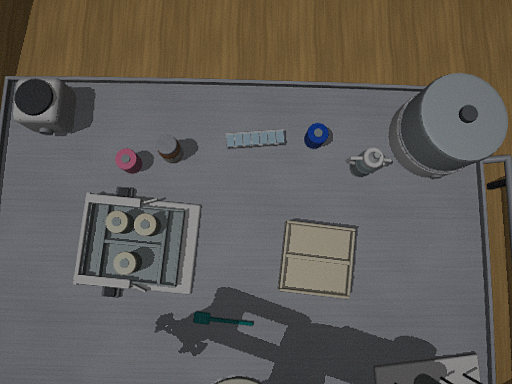

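View pics/t20a.png

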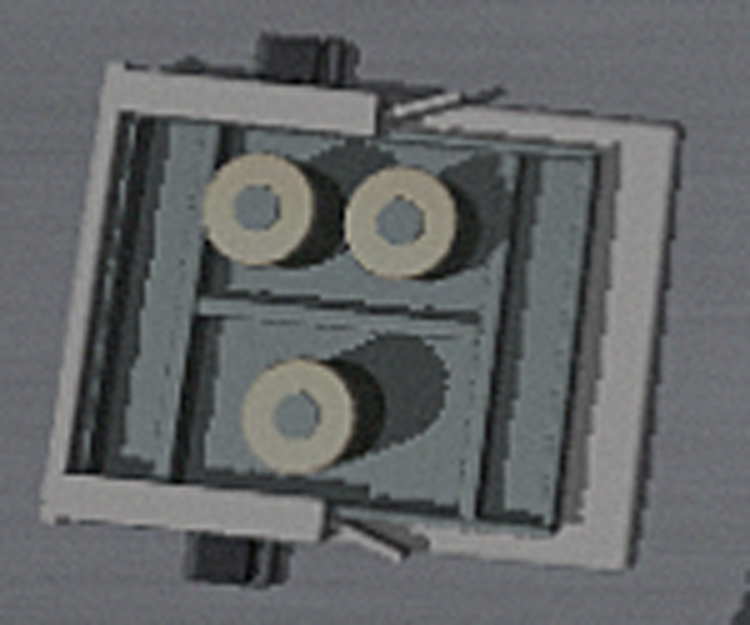

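View pics/s20a.png

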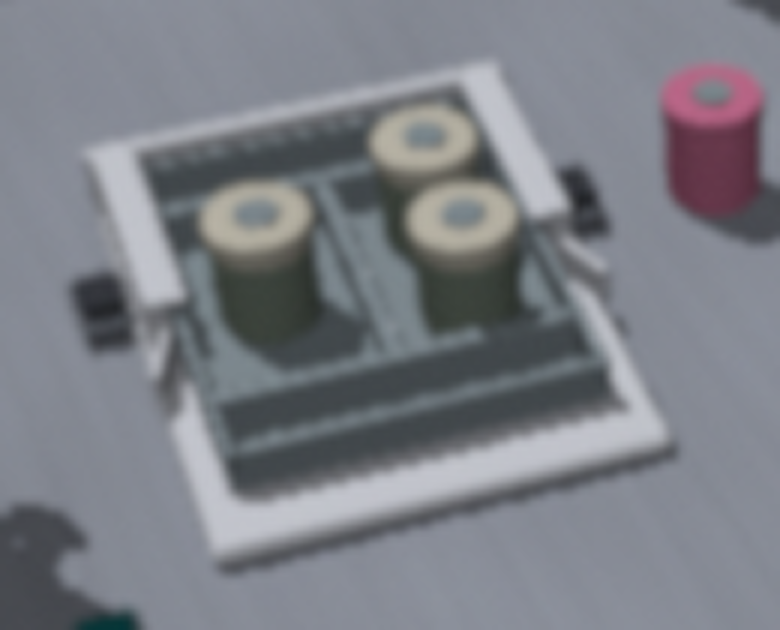

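View pics/t20b.png

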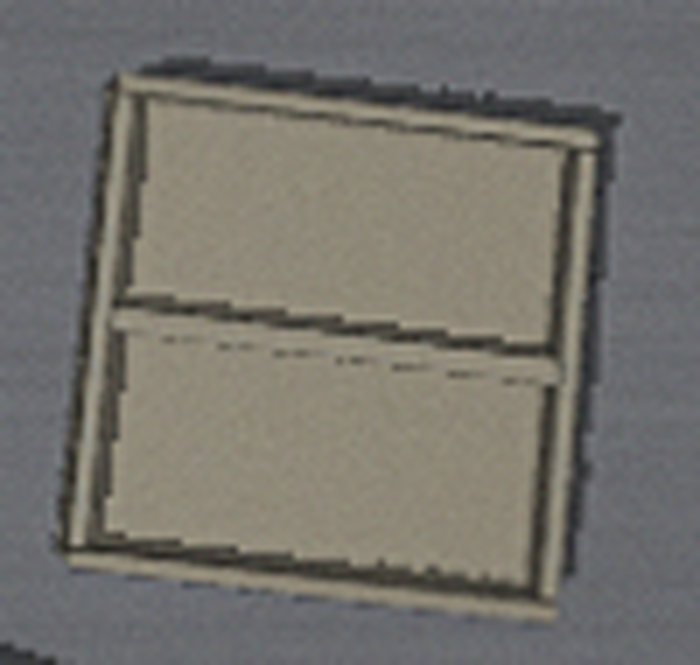

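View pics/s20b.png

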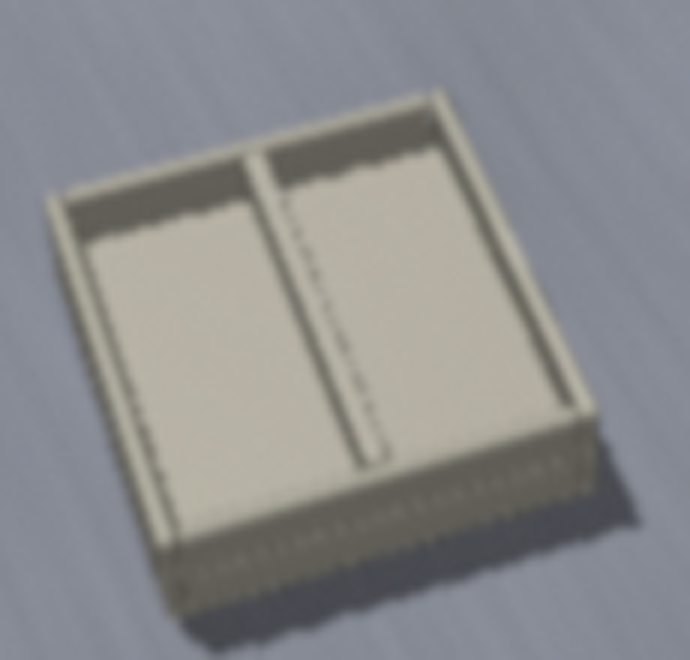

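Run:
```python
from pot import *
np.set_printoptions(precision=4,suppress=True)
T=cam('top');S=cam('side')
def tl(w): d=w[:,:2]-[.4813,.2942]; return np.c_[d@t,d@n]
print('pots top',tl(px2w(T,up([[258,209],[400,222],[298,416]],5,65,180),.089)))
print('pots side',tl(px2w(S,up([[423,140],[462,218],[256,218]],6,125,115),.089)))
print('rear edge',tl(px2w(T,up([[601,152],[554,533]],5,65,180),.042)))
h=.095;z=.056
lp=[[h,h,z],[h,-h,z],[-h,-h,z],[-h,h,z]];ls=[lp[3],lp[0],lp[1],lp[2]]
bt=up([[118,76],[598,142],[553,615],[68,562]],7,270,210); bs=up([[50,200],[440,93],[595,410],[168,542]],6,185,220)
for o in ([(T,lp,bt)],[(S,ls,bs)]): print('plate',*fit(o,[.445,-.21,-.1]))
# side: bottom plate underside corner
print(px2w(S,up([[180,615],[590,490]],6,185,220),0), L([[-h,-h,0],[h,-h,0]],[.446,-.2085,-.105]))
a=cv2.imread('pics/top0.png').astype(int);b=cv2.imread('pics/t20.png').astype(int)
d=np.abs(a-b).max(2); 
for nme,(u0,v0,u1,v1) in dict(org=(222,125,290,153),blue=(300,118,335,152),pink=(112,145,142,175),jar=(155,130,185,165),bottle=(345,143,395,175)).items(): print(nme,d[v0:v1,u0:u1].max(),(d[v0:v1,u0:u1]>40).sum())
```

```text
pots top [[ 0.0358 -0.0492]
 [-0.039  -0.0498]
 [ 0.0005  0.0544]]
pots side [[ 0.0324 -0.0502]
 [-0.0423 -0.0503]
 [-0.0028  0.0528]]
rear edge [[-0.1315 -0.1003]
 [-0.1301  0.1057]]
plate [ 0.4446 -0.2071 -0.1069] [array([[ 0.1, -0.8],
       [ 0.3, -1.6],
       [ 0.4,  1.6],
       [-0.8,  0.8]])]
plate [ 0.4465 -0.2096 -0.0989] [array([[-1.3, -0.8],
       [ 0.6, -1.3],
       [ 1.6,  0.2],
       [-0.9,  1.1]])]
[[ 0.3479 -0.2925  0.    ]
 [ 0.528  -0.3129  0.    ]] [[ 0.3416 -0.293   0.    ]
 [ 0.5305 -0.3129  0.    ]]
org 16 0
blue 25 0
pink 20 0
jar 19 0
bottle 20 0
```

Run:
```python
from pot import *
hand.move_gripper(.02)
bot.reach([.40,-.36,.20],ori(-.105)); bot.dwell(.3)
c=cam('wrist','w21')
S=cam('side'); crop(S,'s21',205,270,300,335,8)
bot.reach([.43,-.06,.20],ori(-.105-np.pi)); bot.dwell(.3); cam('wrist','w22'); st()
```

```text
Traceback (most recent call last):
workcell.IKError: the arm cannot take that pose within its joint ranges
```

View pics/w21.png

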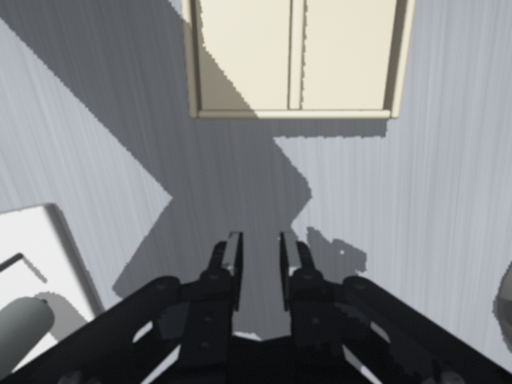

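View pics/s21.png

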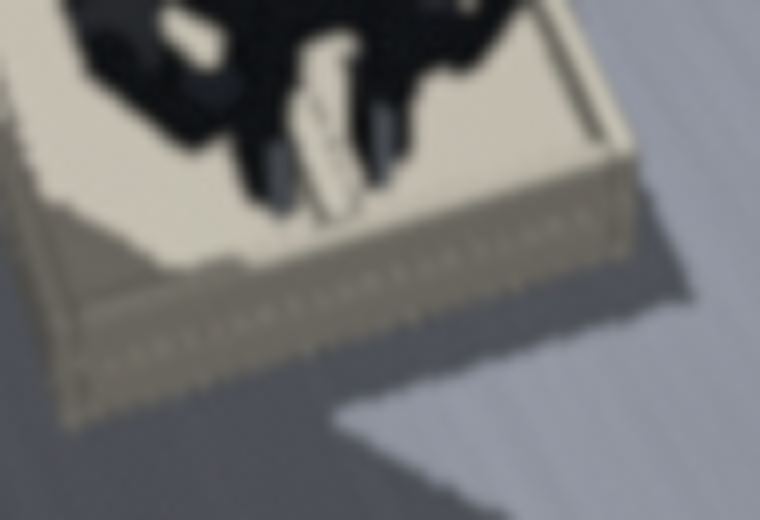

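Run:
```python
from pot import *
def otilt(yaw,a):
    z=np.array([np.cos(yaw),np.sin(yaw),0]);f=np.array([-np.sin(yaw),np.cos(yaw),0])
    y=np.array([0,0,-1.])*np.cos(a)+f*np.sin(a); x=np.cross(y,z)
    return R.from_matrix(np.c_[x,y,z]).as_quat()
for a in (.7,.5,.35):
  for p in ([.41,-.48,.15],[.41,-.45,.17],[.41,-.5,.2]):
    s=kinematics.solve_ik(p,otilt(-.105,a))
    print(a,p,s is not None)
    if s is not None: break
  if s is not None: break
bot.reach(p,otilt(-.105,a)); bot.dwell(.3); c=cam('wrist','w23'); st()
```

```text
0.7 [0.41, -0.48, 0.15] True
 t=82.6 p [ 0.4108 -0.4793  0.1513] F [ 0.3 -0.8 -0.1] w 0.0197
```

View pics/w23.png

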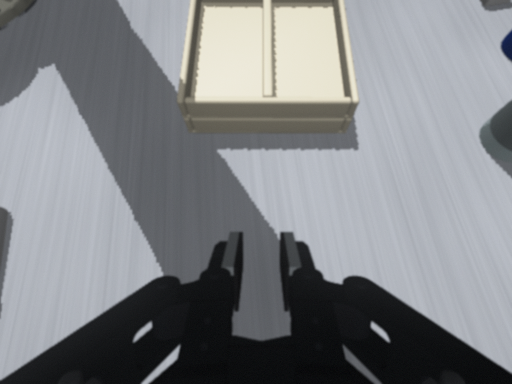

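Run:
```python
from pot import *
def otilt(yaw,a):
    z=np.array([np.cos(yaw),np.sin(yaw),0]);f=np.array([-np.sin(yaw),np.cos(yaw),0])
    y=np.array([0,0,-1.])*np.cos(a)+f*np.sin(a); x=np.cross(y,z)
    return R.from_matrix(np.c_[x,y,z]).as_quat()
p=[.422,-.40,.10];a=.7
print(kinematics.solve_ik(p,otilt(-.105,a)))
bot.reach(p,otilt(-.105,a)); bot.dwell(.3); c=cam('wrist','w24'); st()
crop(c,'w24c',140,40,390,200,3.2)
```

```text
[-0.99144282  0.74751813  1.5184228   0.42200234  1.46404877 -1.06069816]
 t=83.4 p [ 0.4221 -0.4009  0.1004] F [ 0.5 -0.   0.3] w 0.0200
```

View pics/w24c.png

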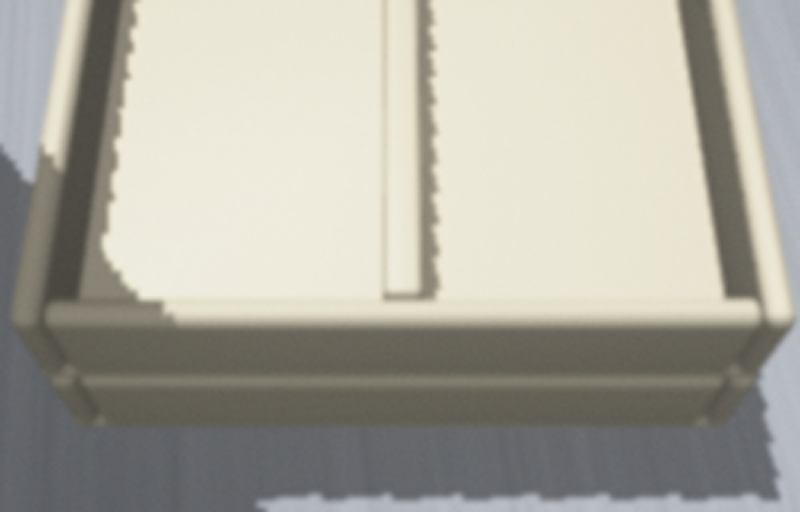

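Run:
```python
from pot import *
c=cam('wrist')
f=np.array([np.sin(.105),np.cos(.105)])
for v,z in ((318,.056),(324,.055),(376,.028),(387,.0265),(426,0.),(423,0.001)):
    w=px2w(c,up([[400,v]],3.2,140,40),z)[0]; print(v,z,w.round(4),'f %.4f'%(w[:2]@f))
for u,v,z in ((14,318,.056),(792,318,.056),(68,372,.028),(742,372,.028),(95,424,0),(710,424,0)):
    w=px2w(c,up([[u,v]],3.2,140,40),z)[0]; print(u,v,w.round(4),'lat %.4f f %.4f'%(w[:2]@[np.cos(.105),-np.sin(.105)],w[:2]@f))
```

```text
318 0.056 [ 0.4363 -0.3024  0.056 ] f -0.2551
324 0.055 [ 0.4362 -0.3035  0.055 ] f -0.2561
376 0.028 [ 0.4366 -0.3025  0.028 ] f -0.2551
387 0.0265 [ 0.4364 -0.305   0.0265] f -0.2576
426 0.0 [ 0.4369 -0.3036  0.    ] f -0.2561
423 0.001 [ 0.4369 -0.3031  0.001 ] f -0.2556
14 318 [ 0.3452 -0.2929  0.056 ] lat 0.3740 f -0.2551
792 318 [ 0.5288 -0.3124  0.056 ] lat 0.5586 f -0.2553
68 372 [ 0.349  -0.2921  0.028 ] lat 0.3777 f -0.2539
742 372 [ 0.5272 -0.311   0.028 ] lat 0.5569 f -0.2541
95 424 [ 0.348  -0.2935  0.    ] lat 0.3769 f -0.2554
710 424 [ 0.5273 -0.3126  0.    ] lat 0.5571 f -0.2556
```

Run:
```python
from pot import *
from workcell import hand_in
p=get_obs()['position']
bot.servo_line([p[0],p[1]-.05,.22],velocity=.2)
bot.reach([.15,.40,.35],ori(.9)); bot.dwell(.5); st()
T=cam('top','t25')
b=T['frame'].astype(int); a=cv2.imread('pics/t20.png')[:,:,::-1].astype(int); d=np.abs(a-b).max(2)
print('stack',(d[215:300,275:360]>40).sum(),'tray',(d[190:300,72:205]>40).sum(),'back',(d[115:180,110:395]>40).sum())
```

```text
t=87.9 p [0.15 0.4  0.35] F [-0.6  0.6  0.6] w 0.0201
stack 0 tray 95 back 0
```

View pics/t25.png

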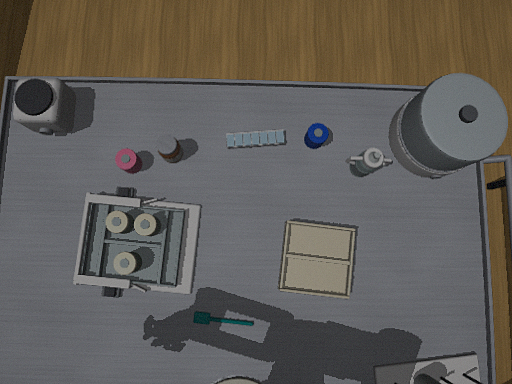

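```bash
python3 -c "
import cv2,numpy as np
d=np.abs(cv2.imread('pics/t20.png').astype(int)-cv2.imread('pics/t25.png')).max(2)[190:300,72:205]
v,u=np.where(d>40);print(u.min()+72,u.max()+72,v.min()+190,v.max()+190)
from workcell import hand_in;hand_in()"
```

```text
196 204 288 299
the job is handed in; nothing more can be done
```

The job is done as asked and handed in at about 88 s of the 210 s allowed. Only one plate lay on the insert (plate_b was absent), and all three green snack pots were there.

- **Order of work:** I lifted the plate off, slid the insert home under the tray's lips, then restacked the plate on the bottom plate, ridges parallel. Last, I stood two pots in one large well and one in the other. The pink and blue look-alikes were left alone.
- **Insert:** it met a firm stop when slid in. When I pushed its rear edge again with up to 37 N, it moved less than 0.5 mm. The cameras put that edge at tray x = -130 to -131 mm; fully home is -130 mm.
- **Plates:** a close wrist view showed the two plates squared up, with about 1 mm of offset and no visible sideways step. The rougher fits from the top and side cameras disagreed a little, putting the upper plate about 2 to 4 mm off-centre along its ridge. I trusted the close view and did not move it.
- **Pots:** all three stand upright. From the measured positions, each is at least about 9 mm clear of the ridges and cross bars.
- **Bystanders:** the bottle, pill organiser, puree jar, and the pink and blue pots look the same as in the first picture. The last top picture showed no change, apart from the arm's shadow beside the tray.

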